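# Spacer rings onto the root slicer's arbor

### The job

Rebuild the cutter head of the root slicer: thread the three loose steel spacer rings onto its upright arbor, the widest first, then the middle one, then the narrowest on top. Push each ring gently down past the drag of the arbor until it sits fully home and flat with no gap under it, never forcing ring against arbor, then let go and leave the jar, the handheld meter and the spanner where they are.

Things in the scene. Friction and masses are not known exactly. Their poses are not given: they have to be found in the camera images.
- foot: Grey cast foot of the cutter head, fixed to the counter: plate 150 x 100 mm, 20 mm high, reaching from 60 mm behind to 90 mm ahead of the origin along its x. Origin on the counter under the foot's middle, z up. A white block (34 x 85 mm, top 38 mm over the counter) lies across it at x = 51 to 85 mm. Shoulder and arbor rise near its middle.
- foot_mid (a point): Foot's middle, 45 mm over the counter; axes as the foot's. Near it stand a round flat shoulder (48 mm across, top at this height) and on it the upright arbor, 16 mm across, tip 44 mm above this point, 1 mm chamfer. Both are clamped anywhere up to 4 mm off this point along the foot's x and y, differing each time, unmeasured: find it by feel or eye. About 12 N sideways makes the clamp slip.
- shoe_a (a joint): One of two brass drag shoes in the arbor (sides towards the foot's +y and -y), 2 to 36 mm above the shoulder. 0 = standing 2 mm proud of the arbor, grows to 0.003 m as pressed in; sprung outwards at 3 to 6 N. A ring does not drop past the shoes: it must be pushed down, with roughly 4 to 14 N.
- shoe_b (a joint): The other drag shoe, on the foot's -y side, the same.
- ring_wide: Widest steel ring: outside 60 mm, bore 18 mm, 14 mm thick, about 0.28 kg. Lies flat on the counter. Origin at the centre of its underside, z up. Pressing any ring against foot, shoulder or arbor with more than 40 N (the shoes' squeeze counted) spoils them.
- ring_mid: Middle steel ring: outside 48 mm, bore 18 mm, 12 mm thick, 0.15 kg. Lies flat on the counter. Origin at the centre of its underside.
- ring_narrow: Narrowest steel ring: outside 36 mm, bore 18 mm, 10 mm thick, 0.06 kg. Lies flat on the counter. Origin at the centre of its underside.
- jar: Bystander: closed amber glass jar with a white cap, 64 mm across, 85 mm high, origin at its underside. Leave alone.
- meter: Bystander: blue handheld meter lying flat, 150 x 74 x 30 mm, origin at the centre of its underside. Leave alone.
- spanner: Bystander: steel spanner lying flat, 160 mm long along its x. Leave alone.
Not all that is in view belongs to the job. What is shaped like the ring_wide but red is not meant. Leave any orange look-alike of the ring_narrow alone.

How it is judged (in metres and radians):
On the way, in this order (a step that is already met when the one before it is completed fails the run):
1. the widest ring sits home on the shoulder (z of ring_wide in the frame of foot_mid between -0.002 and 0.002 m and horizontal distance between ring_wide and foot_mid below 0.009 m and angle between ring_wide's own z axis and vertical below 0.06 rad), for 0.2 s.
2. the middle ring sits home on the widest (z of ring_mid in the frame of ring_wide between 0.012 and 0.016 m and horizontal distance between ring_mid and foot_mid below 0.009 m and angle between ring_mid's own z axis and vertical below 0.06 rad), for 0.2 s.
3. the narrowest ring sits home on the middle one (z of ring_narrow in the frame of ring_mid between 0.01 and 0.014 m and horizontal distance between ring_narrow and foot_mid below 0.009 m and angle between ring_narrow's own z axis and vertical below 0.06 rad), for 0.2 s.
At the end, for the whole second after the job is handed in: All three rings are on the arbor and at rest: the widest on the shoulder, the middle one on it, the narrowest on top, each with under 2 mm gap beneath it, flat to within 0.06 rad (3.4 degrees) and centred within 9 mm of the foot's middle (all of step 1 and all of step 2 and all of step 3 and linear speed of each of ring_wide, ring_mid, ring_narrow below 0.01 m/s); the robot touches nothing.
It fails at once if a ring is pressed against the cutter head (foot, shoulder, arbor) with more than 40 N (contact force between any of ring_wide, ring_mid, ring_narrow and foot above 40 N).
It fails at once if the jar, the meter or the spanner is moved by more than 20 mm (distance of any of jar, meter, spanner from where it was at the start of the episode above 0.02 m).
It also fails if it takes over 72 s, if anything falls off the work surface, if the arm or the gripper's body presses on something with over 40 N, if the wrist force passes 120 N, or if a joint passes its speed limit or range.

### The arm

A 6-joint arm with a two-finger parallel gripper is mounted at the origin on the work surface. World frame = base frame: x ahead of the robot, y to its left, z up, the work surface at z = 0. Lengths are in m, angles in degrees, forces in N, time in s.
With the tool pointing down it reaches from about 0.4 to 0.825 m from the base axis. Payload 7 kg.
Tool frame: the origin (TCP) lies at the very end of the fingers, on their centre line; the grasp point (between the pads) lies hold_point_z behind it (hold_point_z is the distance from the TCP to the grasp point, in m); z points along the fingers, y is the direction in which the jaws open and shut (so a half turn about z gives the same grasp; the last joint's range is limited). The gripper opens to 88 mm and grips with 3 to 60 N. Pads are 19 mm wide; open, the fingers measure 130 mm over their backs; the gripper's body (78 mm by 193 mm) begins 47 mm behind the grasp point.
Start: joints at [-53.279, 20.546, 0.682, 0, -70.136, -16.507], TCP at [0.233, -0.633, 0.227] pointing down, gripper open.
Joint ranges: [-176.03, 176.03], [-82.01, 121.73], [-58.28, 71.71], [-173.87, 95.51], [-174.79, -0.11], [-173.66, 173.66]. Speed limits (degrees/s): [136.94, 136.94, 172.46, 180, 180, 180].

### API

Orientations are given as [roll, pitch, yaw] about the fixed x, y, z axes, in that order (R = Rz(yaw) Ry(pitch) Rx(roll)).
In Python, from plant import get_obs, snapshot, close_job, hold_point_z gives the robot as it stands. The module is installed in compiled form; this text tells all that it offers.
- The arm moves only by the tool jog_arm, never from a script. Its argument "commands" is a list of rows, each a list of 4 numbers: the shift along the world's x, y, z in mm, then the turn about the world's z in degrees. In form: [[x, y, z, turn], ...]. A call has exactly 10 rows; each row shifts and turns the commanded pose from where the row before left it; what a row does not reach is not made up. A row lasts 1/12 s, in which the tool goes at most 41.7 mm and 7.16 degrees, less where a joint would pass 70% of its speed; a pose out of reach is approached as far as the arm can. A call is refused whole if a number of a shift passes 41.7 or a number of a turn 7.16, either way. A call with a gripper value outside its range is refused whole. "fingers" is the finger opening in mm, from 0 to 87.6, set as the call begins (left out, the last holds). The fingers move at their own pace and stop on an object; the grip force is fixed at half the most. Time passes only in rows, so rows that do not move let the fingers close, or fill a call up. It gives the time, the measured TCP pose, the force and the opening at its end, in the units of the state.
- get_obs(): the state, without advancing time (a new reading comes with each control period).
- snapshot(name): name is "scene" or "side" or "wrist"; returns a dict with "image" (400x640x3 uint8, red, green, blue), "fov_y" (degrees; the focal length in pixels is half the picture's height over the tangent of half this angle, whatever the lens; pixels are square), "cx", "cy" (the principal point, pixels), "rvec" (rotation vector, rad) and "tvec" (3), from world to camera coordinates, as OpenCV has them; the wrist camera has in their place "mount" (4x4, takes a point from camera to tool coordinates, whose origin is the TCP and whose axes are the flange's). Camera axes: x right, y down, z forward; pixel columns grow to the right and rows downward; lengths in m; the calibration is good to about 2 mm. A picture is of the moment at which its call begins: read the wrist's pose just before it. There is no depth.
- close_job(): hands the job in, once; it reports no verdict.
The state is a dict: "clock": time; "joint_pos": joint angles; "qvel": joint speeds; "tau": joint torques, N m; "tool_pos": TCP position; "orientation": TCP orientation; "force": force on the tool from outside, world axes, zero at the start; "moment": the same for the moment, N m; "opening": finger opening in m.
Only numpy, scipy, OpenCV 4.12 (cv2) and the standard library are available. Lean on these libraries where they do the work, as an engineer would, in place of code of your own. Each camera call takes 0.05 s, during which the arm holds its last target.

## Working session

There is one attempt and no reset: what is moved stays moved. The work goes in short steps, Python scripts to look and compute and a tool call to move; the robot and the scene stay as the last step left them, time stands still between calls to the robot, and variables do not carry over. Pictures are saved under pics/ and viewed, and the job is handed in when it is done.

Besides the shell and the picture viewer there is one more tool, called by a JSON object that holds its "method" and its "body". jog_arm: Moves the arm, as the interface text tells. Its arguments: {"type":"object","properties":{"commands":{"type":"array","items":{"type":"array","items":{"type":"number"}}},"fingers":{"type":"number"}},"required":["commands"]}

```bash
mkdir -p pics
python3 - <<'E'
from plant import get_obs, snapshot, hold_point_z
import cv2, json, numpy as np
o=get_obs(); print(o, hold_point_z)
for n in ["scene","side","wrist"]:
    s=snapshot(n); cv2.imwrite(f"pics/{n}0.png", s["image"][:,:,::-1])
    print(n,{k:(v if k!="image" else v.shape) for k,v in s.items()})
    np.savez(f"{n}0.npz",**s)
E
```

```text
{'clock': 0.0, 'joint_pos': array([-5.32804756e+01,  2.05907724e+01,  6.34983429e-01, -2.01477706e-02,
       -7.01330774e+01, -1.65083865e+01]), 'qvel': array([-0.07514832, -0.07458918, -0.00222947, -0.00791408, -0.01739929,
        0.05995495]), 'tau': array([ 1.00220059e-03, -5.82716739e+01,  2.93074644e+01,  6.99754223e+00,
        7.11113287e-03, -1.97905629e-04]), 'tool_pos': array([ 0.23303847, -0.63300405,  0.22563924]), 'orientation': array([ 1.79909414e+02, -7.09483484e-03, -1.59795718e+02]), 'force': array([-0.61283496,  0.09909407, -0.39337299]), 'moment': array([ 0.01101219, -0.02063899,  0.01001595]), 'opening': 0.08775903187185365} 0.0188
scene {'image': (400, 640, 3), 'fov_y': 52.1178425491348, 'cx': 318.61159655502485, 'cy': 195.5882784009095, 'rvec': array([ 1.62104144,  1.92676049, -0.82784142]), 'tvec': array([ 0.10225146, -0.39021412,  1.54889033])}
side {'image': (400, 640, 3), 'fov_y': 45.81213363127951, 'cx': 318.05381304473264, 'cy': 204.80296046067014, 'rvec': array([ 0.83884632, -2.3471419 ,  1.2669618 ]), 'tvec': array([0.46761645, 0.24585757, 0.87693952])}
wrist {'image': (400, 640, 3), 'fov_y': 70.86486024128082, 'cx': 320.41402220005216, 'cy': 196.32894504538152, 'mount': array([[ 4.88614645e-04, -9.50367378e-01, -3.11129567e-01,
         8.51971141e-02],
       [ 9.99999841e-01,  5.51500442e-04, -1.14143642e-04,
        -4.04469931e-04],
       [ 2.80066487e-04, -3.11129462e-01,  9.50367497e-01,
        -1.58716876e-01],
       [ 0.00000000e+00,  0.00000000e+00,  0.00000000e+00,
         1.00000000e+00]])}
```

View pics/scene0.png

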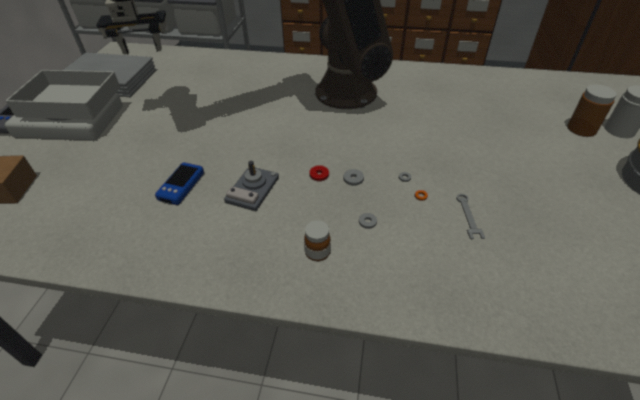

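View pics/side0.png

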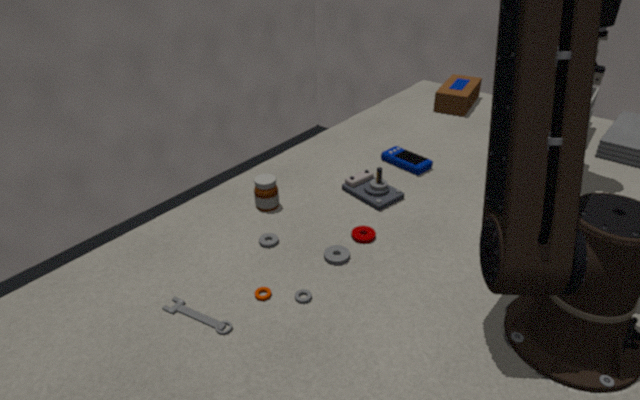

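View pics/wrist0.png

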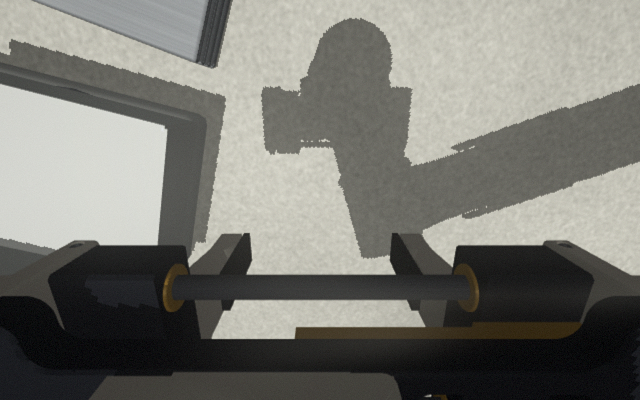

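Scene picture candidates: wide-like are red (319,173, rejected) and grey (353,177). The mid ring is the grey one at (368,220). Narrow-like are grey (405,177) and orange (421,195, rejected). The foot and arbor are at (252,185), the jar at (317,240), the meter at (180,183) and the spanner at (470,217). I'll crop close and locate them.

```bash
cat > h.py <<'E'
import numpy as np, cv2
from scipy.spatial.transform import Rotation as R
def cam(s, tp=None, ori=None):
    f=200/np.tan(np.radians(float(s["fov_y"])/2)); K=np.array([[f,0,float(s["cx"])],[0,f,float(s["cy"])],[0,0,1]])
    if "rvec" in s: Rm=cv2.Rodrigues(np.array(s["rvec"],float))[0]; t=np.array(s["tvec"],float)
    else:
        T=np.eye(4); T[:3,:3]=R.from_euler("xyz",ori,degrees=True).as_matrix(); T[:3,3]=tp
        C=np.linalg.inv(T@np.array(s["mount"])); Rm=C[:3,:3]; t=C[:3,3]
    return K,Rm,t
def onplane(c,uv,z):
    K,Rm,t=c; d=Rm.T@np.linalg.inv(K)@np.array([uv[0],uv[1],1.]); o=-Rm.T@t
    return o+d*(z-o[2])/d[2]
def proj(c,P):
    K,Rm,t=c; P=np.atleast_2d(P); p=(Rm@P.T).T+t; p=(K@p.T).T; return p[:,:2]/p[:,2:]
E
python3 - <<'E'
from h import *
ims={}
S=dict(np.load("scene0.npz")); D=dict(np.load("side0.npz"))
cs,cd=cam(S),cam(D)
sc={"red":(319,173),"wide":(353,177),"mid":(368,220),"nar":(405,177),"or":(421,195)}
sd={"red":(363,235),"wide":(337,255),"mid":(269,240),"nar":(303,296),"or":(263,294)}
for k in sc: print(k,onplane(cs,sc[k],.008).round(4),onplane(cd,sd[k],.008).round(4))
print("arbor tip",onplane(cs,(252,163),.089),onplane(cd,(379,169),.089))
for n,p in {"jar":(317,256),"met":(180,183),"sp1":(462,198),"sp2":(475,234)}.items(): print(n,onplane(cs,p,.0 if n!="met" else .03).round(3))
a=S["image"][130:270,140:500,::-1]; cv2.imwrite("pics/cs.png",cv2.resize(a,None,fx=2.2,fy=2.2,interpolation=cv2.INTER_CUBIC))
a=D["image"][130:350,150:450,::-1]; cv2.imwrite("pics/cd.png",cv2.resize(a,None,fx=2.6,fy=2.6,interpolation=cv2.INTER_CUBIC))
E
```

```text
red [ 0.4801 -0.0158  0.008 ] [ 0.4792 -0.0129  0.008 ]
wide [0.4818 0.0853 0.008 ] [0.4812 0.0864 0.008 ]
mid [0.6436 0.1441 0.008 ] [0.6436 0.143  0.008 ]
nar [0.4577 0.2343 0.008 ] [0.4536 0.2348 0.008 ]
or [0.5263 0.2802 0.008 ] [0.5221 0.2822 0.008 ]
arbor tip [ 0.55948649 -0.18657028  0.089     ] [ 0.55444283 -0.18714161  0.089     ]
jar [0.775 0.032 0.   ]
met [ 0.609 -0.391  0.03 ]
sp1 [0.512 0.393 0.   ]
sp2 [0.64  0.417 0.   ]
```

View pics/cs.png

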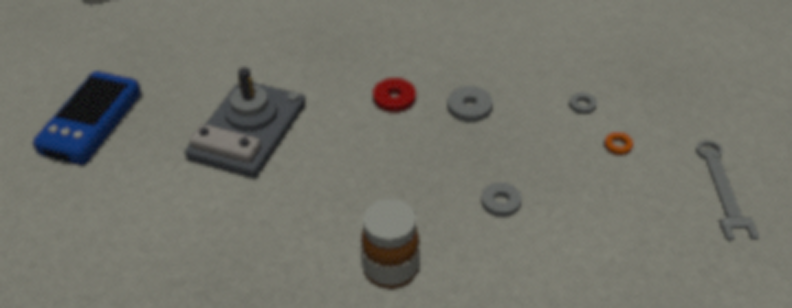

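View pics/cd.png

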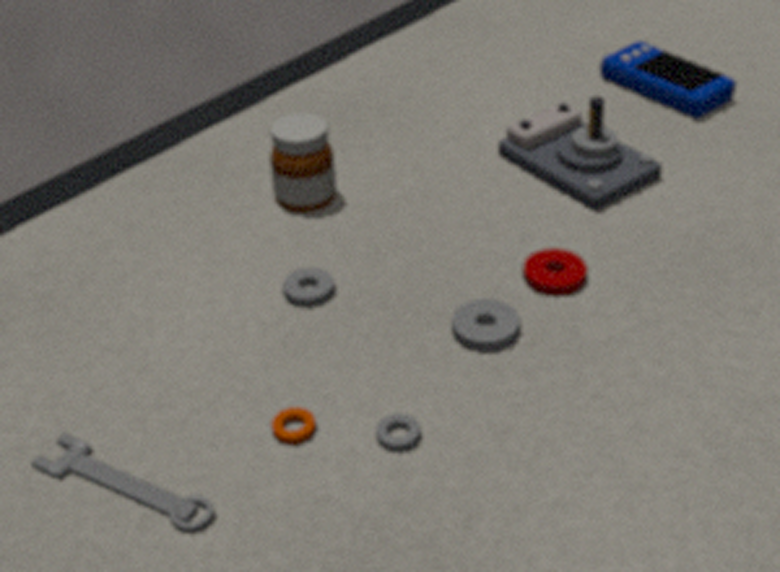

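Run:
```python
from h import *
S=dict(np.load("scene0.npz")); cs=cam(S)
f=lambda u,v:(140+u/2.2,130+v/2.2)
A,B,C=[onplane(cs,f(*p),.02)[:2] for p in [(187,150),(256,167),(304,95)]]
print(A,B,C,np.linalg.norm(A-B),np.linalg.norm(B-C),np.degrees(np.arctan2(*(B-C)[::-1])),np.degrees(np.arctan2(*(B-A)[::-1])))
W=dict(np.load("wrist0.npz")); K=cam(W,[0,0,0],[0,0,0])
for z in (-.0188,0,.05,.1,.15,.2,.25): print(z,proj(K,[[0,0,z]]).round(0), proj(K,[[0,.044,z]]).round(0))
```

```text
[ 0.63781899 -0.24913725] [ 0.65241655 -0.15547884] [ 0.51336171 -0.13054181] 0.09478917518831502 0.14127315031207918 -10.166913464213973 81.1411774776254
-0.0188 [[321. 262.]] [[399. 262.]]
0 [[321. 246.]] [[391. 246.]]
0.05 [[321. 216.]] [[376. 216.]]
0.1 [[321. 197.]] [[366. 197.]]
0.15 [[321. 183.]] [[359. 183.]]
0.2 [[321. 173.]] [[354. 173.]]
0.25 [[321. 165.]] [[351. 165.]]
```

{"method": "jog_arm", "body": {"commands": [[28, 39, 2, -3], [28, 39, 2, -3], [28, 39, 2, -3], [28, 39, 2, -3], [28, 39, 2, -3], [28, 39, 2, -3], [28, 39, 2, -3], [28, 39, 0, -3], [28, 39, 0, -3], [28, 39, 0, -3]], "fingers": 76}}

```text
clock: 0.98
tool_pos: [0.4767, -0.2932, 0.2388]
orientation: [180.0, 0.0, 170.1]
force: [0.5, -0.4, -0.4]
opening: 0.0763
```

{"method": "jog_arm", "body": {"commands": [[22, 28, 0, 0], [22, 28, 0, 0], [0, 0, 0, 0], [0, 0, 0, 0], [0, 0, 0, 0], [0, 0, 0, 0], [0, 0, 0, 0], [0, 0, 0, 0], [0, 0, 0, 0], [0, 0, 0, 0]]}}

```text
clock: 1.82
tool_pos: [0.5197, -0.2397, 0.2388]
orientation: [180.0, 0.0, 170.2]
force: [1.1, 0.4, 0.3]
opening: 0.0761
```

```bash
cat > w.py <<'E'
import sys
from plant import get_obs, snapshot
from h import *
def shot(name):
    o=get_obs(); s=snapshot("wrist"); cv2.imwrite(f"pics/{name}.png",s["image"][:,:,::-1])
    np.savez(f"{name}.npz",**s,tp=o["tool_pos"],ori=o["orientation"])
    print(o["clock"],o["tool_pos"].round(4),o["orientation"].round(2),o["force"].round(1),round(o["opening"],4),o["joint_pos"].round(1))
def load(name):
    s=dict(np.load(f"{name}.npz")); return s["image"], cam(s,s["tp"],s["ori"]), s["tp"], s["ori"]
if __name__=="__main__": shot(sys.argv[1])
E
python3 w.py w1
```

```text
1.8167 [ 0.5197 -0.2397  0.2388] [1.8000e+02 1.0000e-02 1.7016e+02] [1.1 0.4 0.3] 0.0761 [ -5.2  10.5 -11.5  -0.  -68.  -94.7]
```

View pics/w1.png

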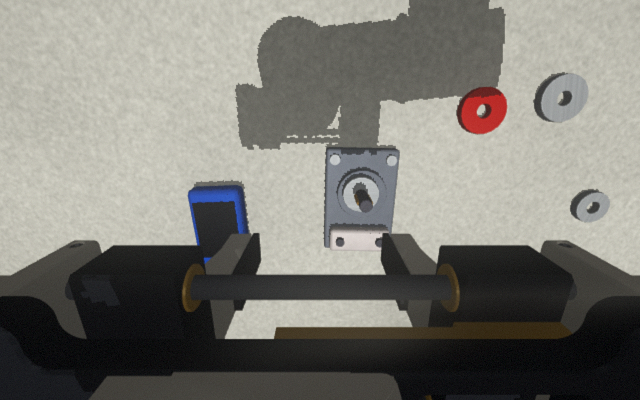

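Run:
```python
import cv2
a=cv2.imread("pics/w1.png")
cv2.imwrite("pics/c1.png",cv2.resize(a[140:255,310:410],None,fx=5,fy=5,interpolation=cv2.INTER_CUBIC))
cv2.imwrite("pics/c1b.png",cv2.resize(a[60:240,440:640],None,fx=3.3,fy=3.3,interpolation=cv2.INTER_CUBIC))
```

```text
(no output)
```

View pics/c1.png

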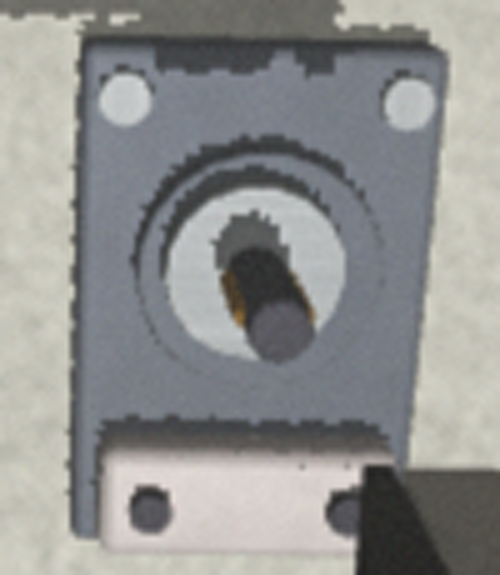

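View pics/c1b.png

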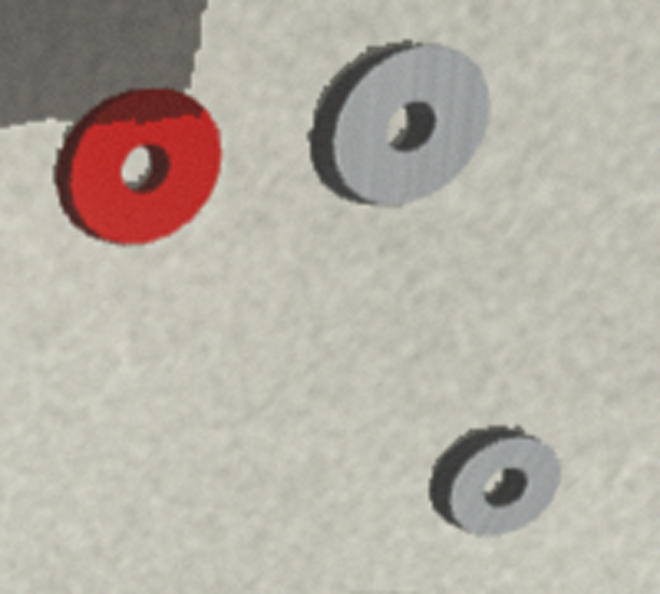

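Run:
```python
from w import *
im,c,tp,o=load("w1")
f=lambda u,v:(310+(u+.5)/5-.5,140+(v+.5)/5-.5)
print("tip",onplane(c,f(282,331),.089),"shoulder",onplane(c,f(256,273),.045))
g=lambda u,v:(440+(u+.5)/3.3-.5,60+(v+.5)/3.3-.5)
print("wide",onplane(c,g(412,124),.014),"mid",onplane(c,g(506,481),.012))
A,B=onplane(c,f(97,45),.02),onplane(c,f(445,52),.02); C=onplane(c,f(72,535),.02)
v=B-A; print("edge yaw",np.degrees(np.arctan2(v[1],v[0])),np.linalg.norm(v)); v=C-A; print(np.degrees(np.arctan2(v[1],v[0])),np.linalg.norm(v))
P,Q=onplane(c,f(125,100),.02),onplane(c,f(409,105),.02); v=Q-P; print(np.degrees(np.arctan2(v[1],v[0])),np.linalg.norm(v))
```

```text
tip [ 0.55606379 -0.19248914  0.089     ] shoulder [ 0.55588365 -0.19254121  0.045     ]
wide [0.48102455 0.08518889 0.014     ] mid [0.64183548 0.14201286 0.012     ]
edge yaw 79.0398068814949 0.0933480018128312
-12.199665683811135 0.14677869771091567
79.1712755940514 0.07708782260375523
```

{"method": "jog_arm", "body": {"commands": [[9, 12, 0, -0.3], [9, 12, 0, -0.3], [9, 12, 0, -0.3], [9, 11, 0, -0.3], [0, 0, 0, 0], [0, 0, 0, 0], [0, 0, 0, 0], [0, 0, 0, 0], [0, 0, 0, 0], [0, 0, 0, 0]]}}

```text
clock: 2.7
tool_pos: [0.5558, -0.1926, 0.2388]
orientation: [180.0, 0.0, 169.0]
force: [-0.5, 0.3, -0.8]
opening: 0.0758
```

```bash
python3 w.py w2
python3 - <<'E'
import cv2
a=cv2.imread("pics/w2.png")
cv2.imwrite("pics/c2.png",cv2.resize(a[110:240,260:380],None,fx=4.5,fy=4.5,interpolation=cv2.INTER_CUBIC))
E
```

```text
2.7 [ 0.5558 -0.1926  0.2388] [1.8000e+02 1.0000e-02 1.6898e+02] [-0.5  0.3 -0.8] 0.0758 [-1.000e-01  1.200e+01 -9.600e+00  0.000e+00 -6.840e+01 -1.009e+02]
```

View pics/c2.png

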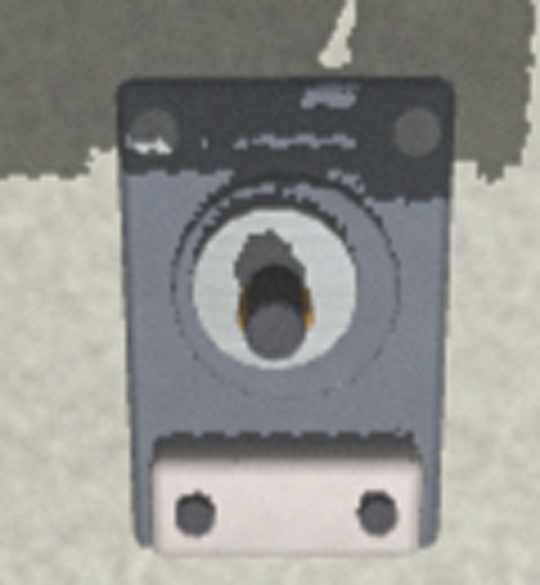

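Run:
```python
from w import *
im,c,tp,o=load("w2")
f=lambda u,v:(260+(u+.5)/4.5-.5,110+(v+.5)/4.5-.5)
print("tip",onplane(c,f(275.5,331),.089),"shoulder",onplane(c,f(275,288),.045))
for r,z,P in ((.008,.089,f(275.5,331)),(.007,.089,f(275.5,331)),(.024,.045,f(275,288))):
    ctr=onplane(c,P,z); th=np.linspace(0,2*np.pi,200); q=proj(c,np.c_[ctr[0]+r*np.cos(th),ctr[1]+r*np.sin(th),0*th+z])
    print(((q.min(0)-[260,110]+.5)*4.5-.5).round(0),((q.max(0)-[260,110]+.5)*4.5-.5).round(0))
A,B=onplane(c,f(118,85),.02),onplane(c,f(453,85),.02); v=B-A; print(np.degrees(np.arctan2(v[1],v[0])),np.linalg.norm(v))
P,Q=onplane(c,f(155,131),.02),onplane(c,f(417,132),.02); v=Q-P; print(np.degrees(np.arctan2(v[1],v[0])),np.linalg.norm(v))
```

```text
tip [ 0.55613035 -0.19268977  0.089     ] shoulder [ 0.55556123 -0.19267119  0.045     ]
[244. 300.] [307. 361.]
[248. 304.] [303. 358.]
[191. 204.] [359. 368.]
79.00867561940863 0.09750521106839002
78.79344579407314 0.07712011173362528
```

{"method": "jog_arm", "body": {"commands": [[-3, 12, 0, 0], [-9, 32, 0, 0], [-9, 34, -8, 0], [-9, 34, -13, 0], [-9, 34, -13, 0], [-9, 34, -13, 0], [-9, 34, -13, 0], [-9, 34, -10, 0], [-6, 20, -5, 0], [-3, 10, 0, 0]], "fingers": 76}}

```text
clock: 3.58
tool_pos: [0.4794, 0.0879, 0.1628]
orientation: [-180.0, -0.1, 169.1]
force: [-0.4, 0.5, 0.1]
opening: 0.076
```

{"method": "jog_arm", "body": {"commands": [[0, 0, 0, 0], [0, 0, 0, 0], [0, 0, 0, 0], [0, 0, 0, 0], [0, 0, 0, 0], [0, 0, 0, 0], [0, 0, 0, 0], [0, 0, 0, 0], [0, 0, 0, 0], [0, 0, 0, 0]]}}

```text
clock: 4.42
tool_pos: [0.4811, 0.0858, 0.1637]
orientation: [-180.0, 0.0, 169.0]
force: [-1.0, 0.9, 0.1]
opening: 0.0761
```

```bash
python3 w.py w3
```

```text
4.4167 [0.4811 0.0858 0.1637] [-180.      0.    169.01] [-1.   0.9  0.1] 0.0761 [  33.2    6.   -27.5    0.   -56.6 -134.2]
```

View pics/w3.png

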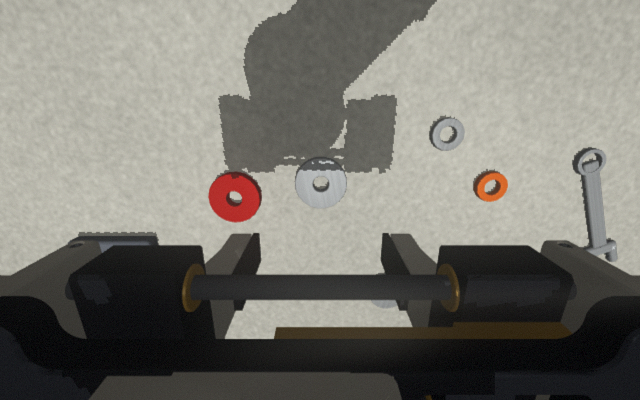

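Run:
```python
import cv2
a=cv2.imread("pics/w3.png")
cv2.imwrite("pics/c3.png",cv2.resize(a[145:220,280:365],None,fx=7,fy=7,interpolation=cv2.INTER_CUBIC))
cv2.imwrite("pics/c3b.png",cv2.resize(a[105:215,415:525],None,fx=5,fy=5,interpolation=cv2.INTER_CUBIC))
```

```text
(no output)
```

View pics/c3.png

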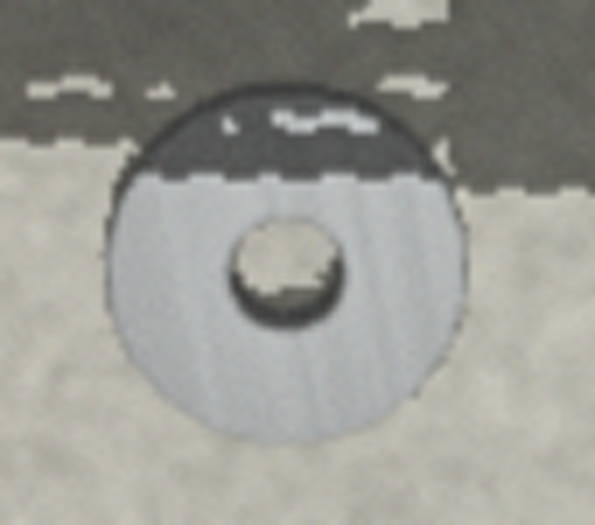

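View pics/c3b.png

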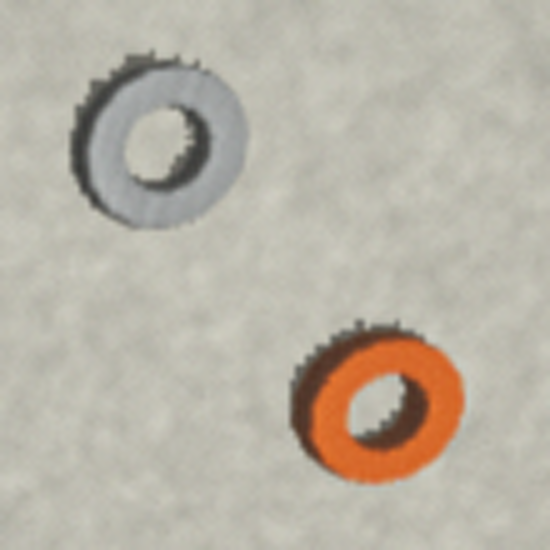

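Run:
```python
from w import *
im,c,tp,o=load("w3")
f=lambda u,v:(280+(u+.5)/7-.5,145+(v+.5)/7-.5)
P=onplane(c,f(286.7,271.5),.014); print("wide",P, "rel TCP",P-tp)
for r in (.009,.03):
    th=np.linspace(0,2*np.pi,200); q=proj(c,np.c_[P[0]+r*np.cos(th),P[1]+r*np.sin(th),0*th+.014]); print(((q.min(0)-[280,145]+.5)*7-.5).round(0),((q.max(0)-[280,145]+.5)*7-.5).round(0))
g=lambda u,v:(415+(u+.5)/5-.5,105+(v+.5)/5-.5)
print("nar",onplane(c,g(167,147),.010),"orange",onplane(c,g(388,411),.010))
R2=R.from_euler("z",169,degrees=True).as_matrix()
print("rel in tool-ish", R2.T@(P-tp))
im,c,tp,o=load("w2"); Q=np.array([.5561,-.1927,.089]); print("tip rel TCP(w2)",Q-tp)
```

```text
wide [0.48156398 0.08526803 0.014     ] rel TCP [ 0.00047038 -0.00050018 -0.14971717]
[231. 218.] [342. 324.]
[102.  88.] [471. 445.]
nar [0.45431337 0.23210746 0.01      ] orange [0.52446048 0.2792039  0.01      ]
rel in tool-ish [-0.00055717  0.00040124 -0.14971717]
tip rel TCP(w2) [ 3.29208679e-04 -1.32534322e-04 -1.49819644e-01]
```

{"method": "jog_arm", "body": {"commands": [[0.5, -0.5, -10, 0], [0, 0, -25, 0], [0, 0, -30, 0], [0, 0, -30, 0], [0, 0, -28, 0], [0, 0, -18, 0], [0, 0, -10, 0], [0, 0, -6, 0], [0, 0, -3, 0], [0, 0, 0, 0]], "fingers": 76}}

```text
clock: 5.3
tool_pos: [0.4814, 0.0852, 0.0032]
orientation: [-180.0, -0.0, 169.0]
force: [-0.4, 0.8, 0.6]
opening: 0.0759
```

{"method": "jog_arm", "body": {"commands": [[0, 0, 0, 0], [0, 0, 0, 0], [0, 0, 0, 0], [0, 0, 0, 0], [0, 0, 0, 0], [0, 0, 0, 0], [0, 0, 0, 0], [0, 0, 0, 0], [0, 0, 0, 0], [0, 0, 0, 0]], "fingers": 50}}

```text
clock: 6.13
tool_pos: [0.4821, 0.0856, 0.0044]
orientation: [180.0, 0.1, 169.0]
force: [-1.3, -0.6, 5.9]
opening: 0.0587
```

{"method": "jog_arm", "body": {"commands": [[0, 0, 8, 0], [0, 0, 22, 0], [0, 0, 30, 0], [0, 0, 35, 0], [0, 0, 20, 0], [0, 0, 10, 0], [0, 0, 0, 0], [0, 0, 0, 0], [0, 0, 0, 0], [0, 0, 0, 0]]}}

```text
clock: 6.97
tool_pos: [0.4805, 0.0848, 0.1269]
orientation: [-179.9, -0.2, 169.0]
force: [0.0, 0.4, -2.6]
opening: 0.0588
```

```bash
python3 w.py w4
python3 - <<'E'
import cv2
a=cv2.imread("pics/w4.png")
cv2.imwrite("pics/c4.png",cv2.resize(a[180:320,220:420],None,fx=4,fy=4,interpolation=cv2.INTER_CUBIC))
E
```

```text
6.9667 [0.4805 0.0848 0.1269] [-1.7988e+02 -1.5000e-01  1.6900e+02] [ 0.   0.4 -2.6] 0.0588 [  33.1    8.4  -30.2   -0.   -51.6 -134.1]
```

View pics/c4.png

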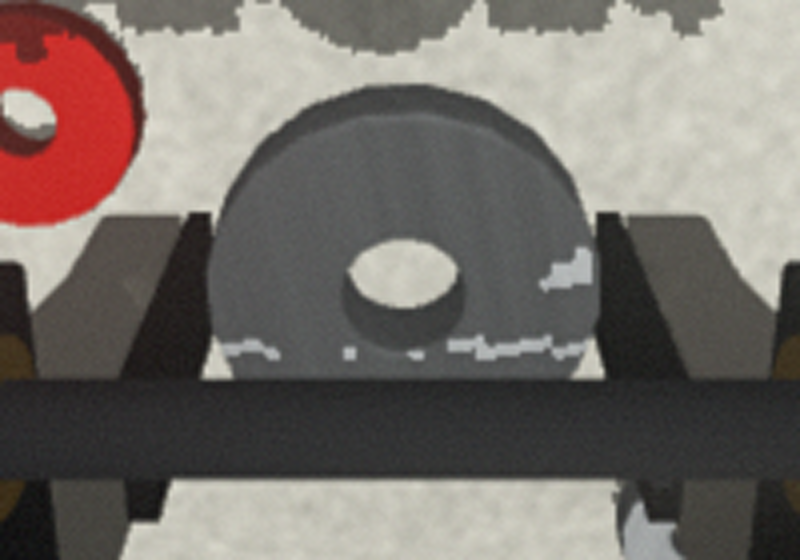

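```bash
cat > held.py <<'E'
from w import *
from scipy.optimize import least_squares
def held(u,v,x0,y0,k,ztop,rb,ro,name):
    s=dict(np.load(f"{name}.npz")); c=cam(s,[0,0,0],[0,0,0])
    p=onplane(c,(x0+(u+.5)/k-.5,y0+(v+.5)/k-.5),ztop)
    for r in (rb,ro):
        th=np.linspace(0,2*np.pi,200); q=proj(c,np.c_[p[0]+r*np.cos(th),p[1]+r*np.sin(th),0*th+ztop])
        print(r,((q.min(0)-[x0,y0]+.5)*k-.5).round(0),((q.max(0)-[x0,y0]+.5)*k-.5).round(0))
    # bore centre seen of circle is nearer the far side: correct by bbox
    return p
E
python3 - <<'E'
from held import *
print(held(403.5,293,220,180,4,-.0096,.009,.03,"w4"))
for n,u,v,x0,y0,k,d in (("w3",286.7,271.5,280,145,7,.1497),("w2",275.5,331,260,110,4.5,.1498)):
    print(n); print(held(u,v,x0,y0,k,d,.009 if n=="w3" else .008,.03,n))
E
```

```text
0.009 [343. 239.] [464. 346.]
0.03 [202. 104.] [605. 462.]
[ 0.00054644 -0.0004441  -0.0096    ]
w3
0.009 [231. 218.] [342. 324.]
0.03 [102.  88.] [471. 445.]
[-0.00054884 -0.0004009   0.1497    ]
w2
0.008 [244. 300.] [307. 361.]
0.03 [157. 213.] [394. 442.]
[-3.52101966e-04 -5.42874123e-05  1.49800000e-01]
```

```bash
cat >> held.py <<'E'
def fit(name,x0,y0,k,T,rb,ro,obs,z0,zfree=True):
    """obs: bore_top,bore_bot,outer_top,side_top(None ok),hole_bot(v in crop), bore_l,bore_r"""
    s=dict(np.load(f"{name}.npz")); c=cam(s,[0,0,0],[0,0,0]); th=np.linspace(0,2*np.pi,721)
    def circ(r,h,p):  # h height over underside (towards -z tool)
        x,y,z,t=p; X=np.c_[r*np.cos(th),r*np.sin(th),0*th-h]
        X=X@R.from_euler("y",t,degrees=True).as_matrix().T+[x,y,z]
        return (proj(c,X)-[x0,y0]+.5)*k-.5
    def pred(p):
        a,b,d,e=circ(rb,T,p),circ(ro,T,p),circ(ro,0,p),circ(rb,0,p)
        return [a[:,1].min(),a[:,1].max(),b[:,1].min(),d[:,1].min(),e[:,1].max(),a[:,0].min(),a[:,0].max()]
    idx=[i for i,o in enumerate(obs) if o is not None]; ob=np.array([obs[i] for i in idx],float)
    r=least_squares(lambda p:np.r_[(np.array(pred(p))[idx]-ob)/2,(p[2]-z0)/(.001 if zfree else 1e-5)],[0,0,z0,0],x_scale=[.001,.001,.001,1])
    print("x,y mm",(r.x[:2]*1e3).round(2),"z underside",round(r.x[2]*1e3,2),"tilt",round(r.x[3],2),"res",(np.array(pred(r.x))[idx]-ob).round(1)); return r.x
E
python3 - <<'E'
from held import *
fit("w4",220,180,4,.014,.009,.03,[237,349,113,85,308,341,466],.0044)
fit("w3",280,145,7,.014,.009,.03,[214,329,None,None,None,229,344],.1637,False)
E
```

```text
x,y mm [-1.78 -0.44] z underside 5.98 tilt -2.39 res [ 6.2  2.1 -4.  -3.6 -0.4  3.  -3. ]
x,y mm [-4.12 -0.43] z underside 163.7 tilt -14.23 res [ 2.1 -2.2  2.2 -2.2]
```

Run:
```python
from held import *
for rb,ro in ((.0094,.0295),(.0094,.03),(.0092,.0292)):
    fit("w4",220,180,4,.014,rb,ro,[237,349,113,85,308,341,466],.0044)
fit("w3",280,145,7,.014,.0094,.0295,[214,329,None,None,None,229,344],.1637,False)
```

```text
x,y mm [-1.3  -0.44] z underside 5.83 tilt -1.81 res [ 2.4  2.8 -1.8 -2.5 -0.6  0.2 -0.2]
x,y mm [-1.69 -0.44] z underside 6.4 tilt -1.29 res [ 4.   3.4 -2.5 -3.9 -0.6  0.5 -0.5]
x,y mm [-1.09 -0.44] z underside 5.24 tilt -2.64 res [ 2.6  1.8 -2.1 -1.5 -0.6  1.3 -1.3]
x,y mm [-2.86 -0.43] z underside 163.7 tilt -9.13 res [-0.   0.  -0.3  0.3]
```

{"method": "jog_arm", "body": {"commands": [[4, -12, 0, 0], [9, -30, 0, 0], [9, -34, 0, 0], [9, -34, 0, 0], [9, -34, 0, 0], [9, -34, 0, 0], [9, -34, 0, 0], [9, -34, 0, 0], [6, -21, 0, 0], [3.2, -10.2, 0, 0]]}}

```text
clock: 7.85
tool_pos: [0.5575, -0.1946, 0.1269]
orientation: [-180.0, -0.1, 168.9]
force: [-0.6, 0.3, -2.1]
opening: 0.0591
```

{"method": "jog_arm", "body": {"commands": [[0, 0, 0, 0], [0, 0, 0, 0], [0, 0, -4, 0], [0, 0, -6, 0], [0, 0, -6, 0], [0, 0, -4, 0], [0, 0, 0, 0], [0, 0, 0, 0], [0, 0, 0, 0], [0, 0, 0, 0]]}}

```text
clock: 8.68
tool_pos: [0.558, -0.1918, 0.109]
orientation: [180.0, 0.0, 169.0]
force: [0.5, -0.0, -2.0]
opening: 0.0596
```

```bash
cat > v.py <<'E'
import sys
from w import *
n=sys.argv[1]; shot("w"+n)
a=cv2.imread(f"pics/w{n}.png"); cv2.imwrite(f"pics/c{n}.png",cv2.resize(a[180:320,220:420],None,fx=4,fy=4,interpolation=cv2.INTER_CUBIC))
if len(sys.argv)>2:
    for k,(x0,x1,y0,y1) in {"side":(340,420,140,220),"scene":(210,290,130,210)}.items():
        s=snapshot(k); np.savez(f"{k}{n}.npz",**s)
        cv2.imwrite(f"pics/{k}{n}.png",cv2.resize(s["image"][y0:y1,x0:x1,::-1],None,fx=7,fy=7,interpolation=cv2.INTER_CUBIC))
E
python3 v.py 5 1
```

```text
8.6833 [ 0.558  -0.1918  0.109 ] [1.8000e+02 3.0000e-02 1.6903e+02] [ 0.5 -0.  -2. ] 0.0596 [   0.    18.4  -19.1    0.   -52.4 -101. ]
```

View pics/c5.png

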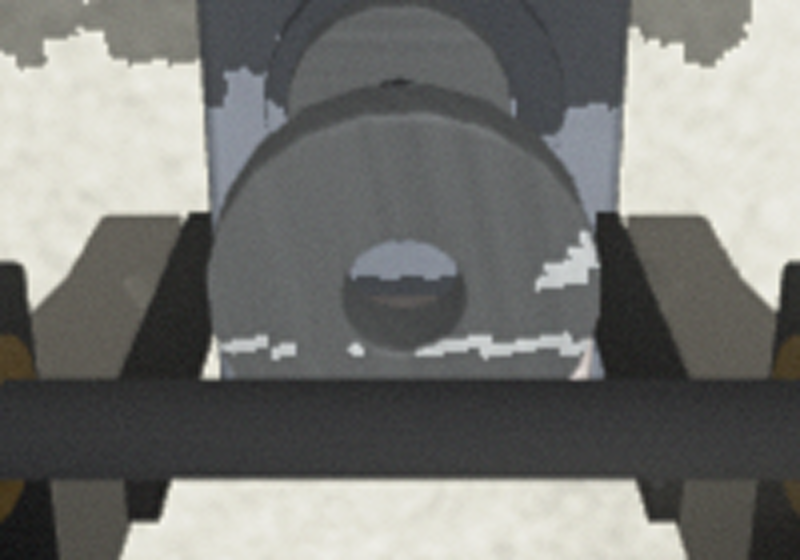

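View pics/side5.png

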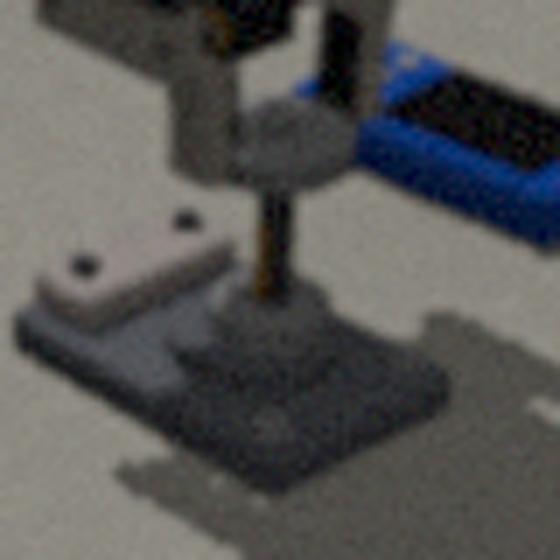

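View pics/scene5.png

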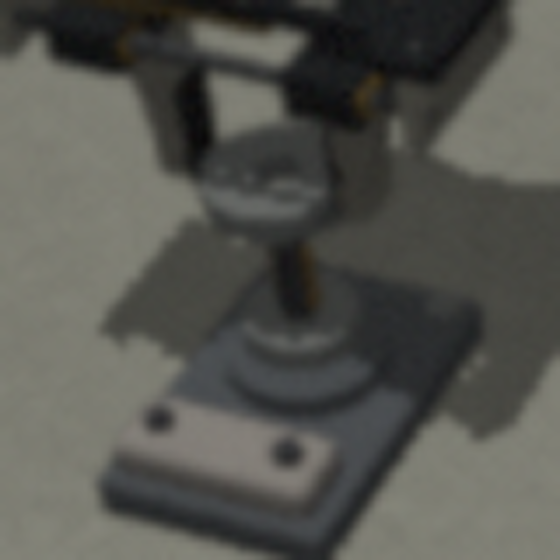

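{"method": "jog_arm", "body": {"commands": [[-1.3, -0.6, -3, 0], [0, 0, -3, 0], [0, 0, -3, 0], [0, 0, -2, 0], [0, 0, -1, 0], [0, 0, -1, 0], [0, 0, -1, 0], [0, 0, 0, 0], [0, 0, 0, 0], [0, 0, 0, 0]]}}

```text
clock: 9.67
tool_pos: [0.5566, -0.1925, 0.0948]
orientation: [180.0, 0.0, 169.0]
force: [0.5, -0.3, -1.3]
opening: 0.0589
```

{"method": "jog_arm", "body": {"commands": [[0, 0, -0.5, 0], [0, 0, -0.5, 0], [0, 0, -0.5, 0], [0, 0, -0.5, 0], [0, 0, -0.5, 0], [0, 0, 0, 0], [0, 0, 0, 0], [0, 0, 0, 0], [0, 0, 0, 0], [0, 0, 0, 0]]}}

```text
clock: 10.5
tool_pos: [0.5565, -0.1925, 0.0922]
orientation: [180.0, 0.0, 169.0]
force: [-0.3, 0.3, -2.4]
opening: 0.0591
```

```bash
python3 v.py 6
```

```text
10.5 [ 0.5565 -0.1925  0.0922] [1.8000e+02 1.0000e-02 1.6901e+02] [-0.3  0.3 -2.4] 0.0591 [-1.000e-01  1.940e+01 -2.030e+01 -0.000e+00 -5.030e+01 -1.009e+02]
```

View pics/c6.png

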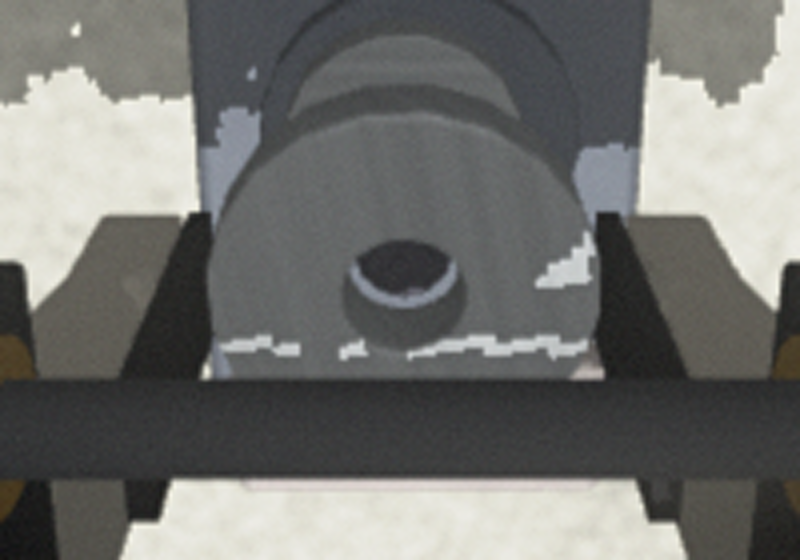

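{"method": "jog_arm", "body": {"commands": [[0, 0, -0.5, 0], [0, 0, -0.5, 0], [0, 0, -0.5, 0], [0, 0, -0.5, 0], [0, 0, -0.5, 0], [0, 0, -0.5, 0], [0, 0, 0, 0], [0, 0, 0, 0], [0, 0, 0, 0], [0, 0, 0, 0]]}}

```text
clock: 11.38
tool_pos: [0.5565, -0.1925, 0.0892]
orientation: [-180.0, 0.0, 169.0]
force: [0.0, 0.5, -3.0]
opening: 0.0588
```

```bash
python3 v.py 7
```

```text
11.3833 [ 0.5565 -0.1925  0.0892] [-180.      0.    169.01] [ 0.   0.5 -3. ] 0.0588 [-1.000e-01  1.960e+01 -2.040e+01  0.000e+00 -5.000e+01 -1.009e+02]
```

View pics/c7.png

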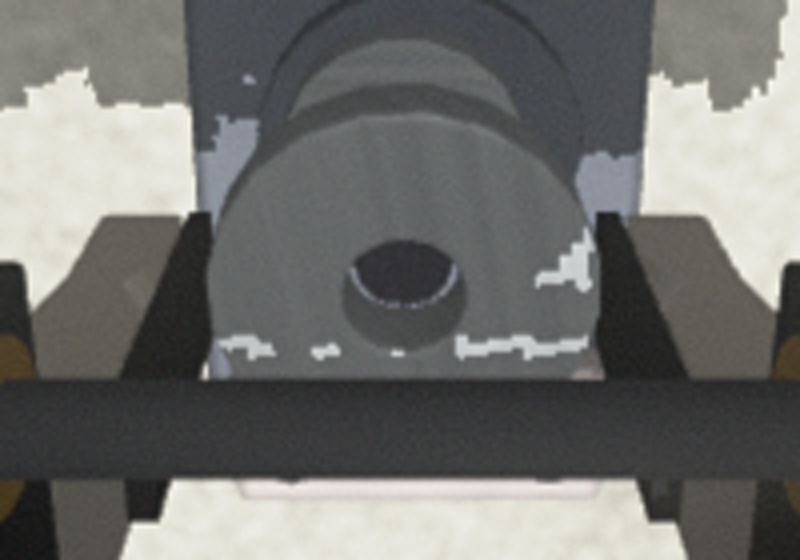

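{"method": "jog_arm", "body": {"commands": [[0, 0, -0.8, 0], [0, 0, -0.8, 0], [0, 0, -0.8, 0], [0, 0, -0.8, 0], [0, 0, -0.8, 0], [0, 0, 0, 0], [0, 0, 0, 0], [0, 0, 0, 0], [0, 0, 0, 0], [0, 0, 0, 0]]}}

```text
clock: 12.27
tool_pos: [0.5565, -0.1925, 0.0852]
orientation: [180.0, 0.0, 169.0]
force: [0.0, -0.6, -2.8]
opening: 0.0591
```

```bash
python3 v.py 8 1
```

```text
12.2667 [ 0.5565 -0.1925  0.0852] [180.     0.   169.01] [ 0.  -0.6 -2.8] 0.0591 [-1.000e-01  1.990e+01 -2.070e+01 -0.000e+00 -4.950e+01 -1.009e+02]
```

View pics/c8.png

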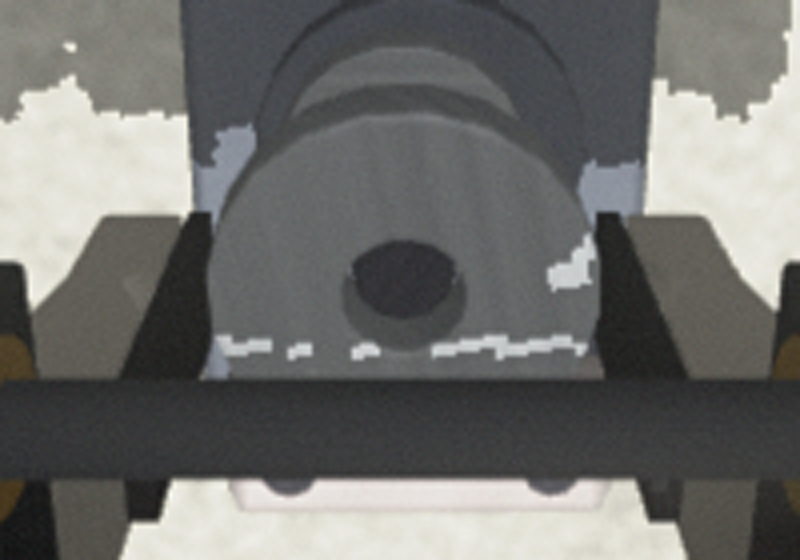

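View pics/side8.png

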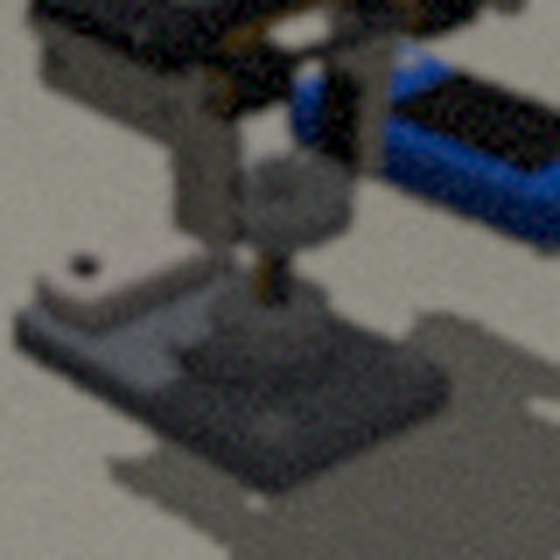

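{"method": "jog_arm", "body": {"commands": [[0, 0, -0.5, 0], [0, 0, -0.5, 0], [0, 0, -0.5, 0], [0, 0, -0.5, 0], [0, 0, -0.5, 0], [0, 0, -0.5, 0], [0, 0, -0.5, 0], [0, 0, -0.5, 0], [0, 0, 0, 0], [0, 0, 0, 0]]}}

```text
clock: 13.25
tool_pos: [0.5565, -0.1924, 0.0811]
orientation: [180.0, 0.0, 169.0]
force: [-0.2, -0.0, -0.2]
opening: 0.0589
```

{"method": "jog_arm", "body": {"commands": [[0, 0, -0.5, 0], [0, 0, -0.5, 0], [0, 0, -0.5, 0], [0, 0, -0.5, 0], [0, 0, -0.5, 0], [0, 0, -0.5, 0], [0, 0, -0.5, 0], [0, 0, -0.5, 0], [0, 0, -0.5, 0], [0, 0, -0.5, 0]]}}

```text
clock: 14.08
tool_pos: [0.5565, -0.1924, 0.0762]
orientation: [-180.0, 0.0, 169.0]
force: [-0.8, -0.1, 2.0]
opening: 0.0588
```

```bash
python3 v.py 9
```

```text
14.0833 [ 0.5565 -0.1924  0.0762] [-180.      0.    169.02] [-0.8 -0.1  2. ] 0.0588 [-1.000e-01  2.050e+01 -2.120e+01  0.000e+00 -4.830e+01 -1.009e+02]
```

View pics/c9.png

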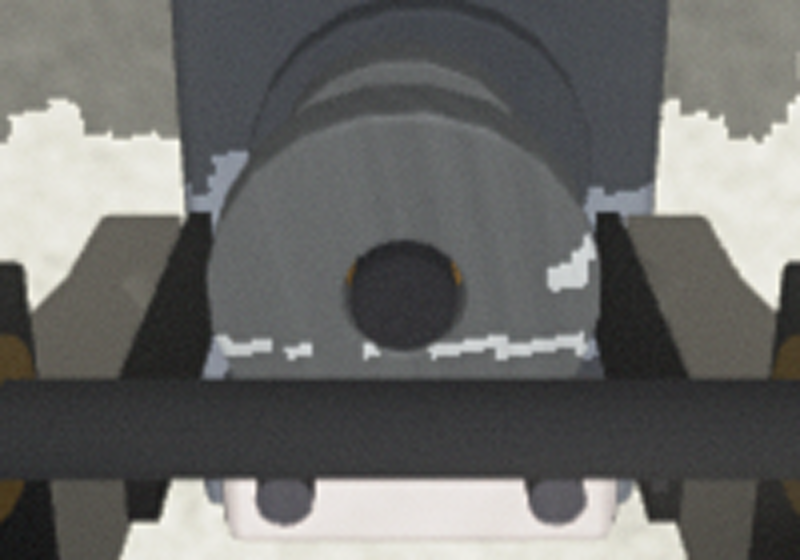

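{"method": "jog_arm", "body": {"commands": [[0, 0, -0.9, 0], [0, 0, -0.9, 0], [0, 0, -0.9, 0], [0, 0, -0.9, 0], [0, 0, -0.9, 0], [0, 0, -0.9, 0], [0, 0, -0.9, 0], [0, 0, -0.9, 0], [0, 0, -0.9, 0], [0, 0, -0.9, 0]]}}

```text
clock: 14.97
tool_pos: [0.5565, -0.1924, 0.0671]
orientation: [-180.0, 0.0, 169.0]
force: [-0.4, -0.1, 2.0]
opening: 0.0589
```

{"method": "jog_arm", "body": {"commands": [[0, 0, -0.9, 0], [0, 0, -0.9, 0], [0, 0, -0.9, 0], [0, 0, -0.9, 0], [0, 0, -0.9, 0], [0, 0, -0.9, 0], [0, 0, -0.9, 0], [0, 0, -0.9, 0], [0, 0, -0.9, 0], [0, 0, -0.9, 0]]}}

```text
clock: 15.8
tool_pos: [0.5564, -0.1924, 0.0581]
orientation: [180.0, -0.0, 169.0]
force: [-0.2, -0.4, 1.2]
opening: 0.0591
```

{"method": "jog_arm", "body": {"commands": [[0, 0, -0.6, 0], [0, 0, -0.6, 0], [0, 0, -0.6, 0], [0, 0, -0.6, 0], [0, 0, -0.6, 0], [0, 0, -0.6, 0], [0, 0, -0.6, 0], [0, 0, -0.6, 0], [0, 0, -0.6, 0], [0, 0, -0.6, 0]]}}

```text
clock: 16.63
tool_pos: [0.5564, -0.1924, 0.0521]
orientation: [180.0, -0.0, 169.0]
force: [0.1, 0.5, 1.1]
opening: 0.0593
```

{"method": "jog_arm", "body": {"commands": [[0, 0, -0.3, 0], [0, 0, -0.3, 0], [0, 0, -0.3, 0], [0, 0, -0.3, 0], [0, 0, -0.3, 0], [0, 0, 0, 0], [0, 0, 0, 0], [0, 0, 0, 0], [0, 0, 0, 0], [0, 0, 0, 0]]}}

```text
clock: 17.47
tool_pos: [0.5564, -0.1924, 0.0506]
orientation: [180.0, -0.0, 169.0]
force: [0.8, 0.4, 0.4]
opening: 0.0592
```

{"method": "jog_arm", "body": {"commands": [[0, 0, -0.3, 0], [0, 0, -0.3, 0], [0, 0, -0.3, 0], [0, 0, -0.3, 0], [0, 0, 0, 0], [0, 0, 0, 0], [0, 0, 0, 0], [0, 0, 0, 0], [0, 0, 0, 0], [0, 0, 0, 0]]}}

```text
clock: 18.3
tool_pos: [0.5565, -0.1924, 0.0495]
orientation: [180.0, -0.0, 169.0]
force: [-0.6, -0.1, 0.5]
opening: 0.0591
```

{"method": "jog_arm", "body": {"commands": [[0, 0, -0.3, 0], [0, 0, -0.3, 0], [0, 0, -0.3, 0], [0, 0, 0, 0], [0, 0, 0, 0], [0, 0, 0, 0], [0, 0, 0, 0], [0, 0, 0, 0], [0, 0, 0, 0], [0, 0, 0, 0]]}}

```text
clock: 19.13
tool_pos: [0.5566, -0.1925, 0.0493]
orientation: [-180.0, 0.0, 169.0]
force: [-2.0, 0.6, 7.1]
opening: 0.0588
```

```bash
python3 v.py 10 1
```

```text
19.1333 [ 0.5566 -0.1925  0.0493] [-1.8000e+02  3.0000e-02  1.6902e+02] [-2.   0.6  7.1] 0.0588 [-1.000e-01  2.240e+01 -2.270e+01  0.000e+00 -4.500e+01 -1.009e+02]
```

View pics/c10.png

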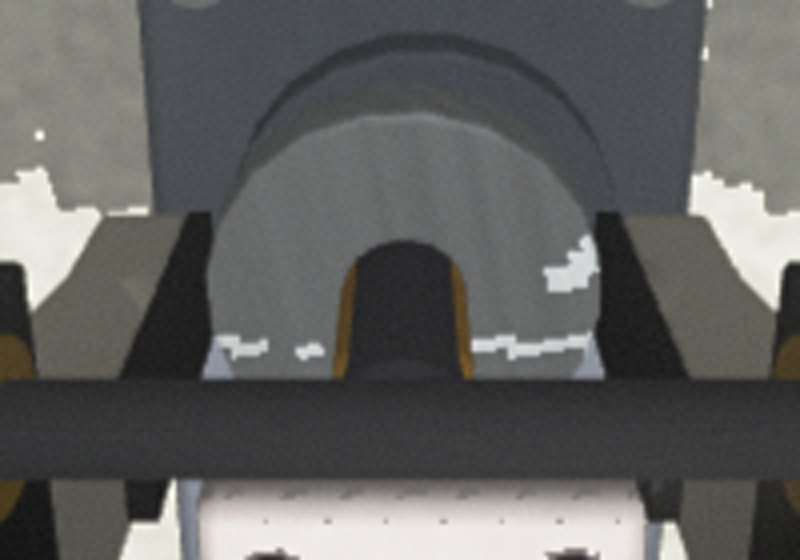

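View pics/side10.png

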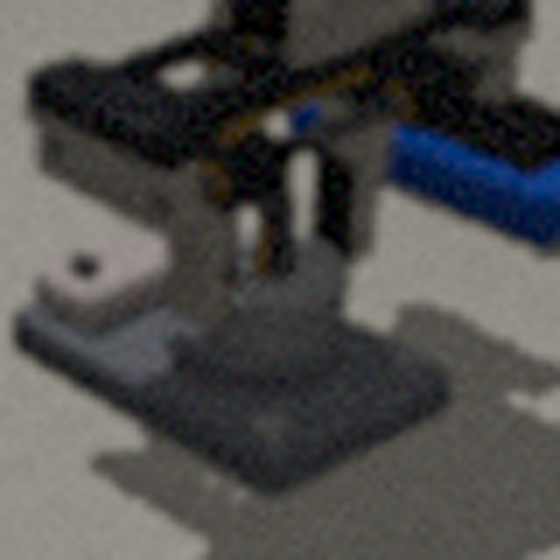

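{"method": "jog_arm", "body": {"commands": [[0, 0, -0.2, 0], [0, 0, -0.2, 0], [0, 0, 0, 0], [0, 0, 0, 0], [0, 0, 0, 0], [0, 0, 0, 0], [0, 0, 0, 0], [0, 0, 0, 0], [0, 0, 0, 0], [0, 0, 0, 0]]}}

```text
clock: 20.12
tool_pos: [0.5566, -0.1925, 0.0493]
orientation: [-180.0, 0.0, 169.0]
force: [-2.8, 1.5, 10.4]
opening: 0.0592
```

{"method": "jog_arm", "body": {"commands": [[0, 0, 0, 0], [0, 0, 0, 0], [0, 0, 0, 0], [0, 0, 0, 0], [0, 0, 0, 0], [0, 0, 10, 0], [0, 0, 25, 0], [0, 0, 35, 0], [0, 0, 35, 0], [0, 0, 35, 0]], "fingers": 76}}

```text
clock: 20.95
tool_pos: [0.5561, -0.1925, 0.1904]
orientation: [-180.0, -0.0, 169.0]
force: [0.8, -0.9, 0.1]
opening: 0.076
```

{"method": "jog_arm", "body": {"commands": [[0, 0, 35, 0], [0, 0, 20, 0], [0, 0, 0, 0], [0, 0, 0, 0], [0, 0, 0, 0], [0, 0, 0, 0], [0, 0, 0, 0], [0, 0, 0, 0], [0, 0, 0, 0], [0, 0, 0, 0]]}}

```text
clock: 21.78
tool_pos: [0.5564, -0.1925, 0.2427]
orientation: [-180.0, -0.0, 169.0]
force: [0.1, -0.0, 1.3]
opening: 0.0763
```

```bash
python3 v.py 11 1
python3 - <<'E'
import cv2
a=cv2.imread("pics/w11.png")
cv2.imwrite("pics/c11.png",cv2.resize(a[110:240,260:380],None,fx=4.5,fy=4.5,interpolation=cv2.INTER_CUBIC))
E
```

```text
21.7833 [ 0.5564 -0.1925  0.2427] [-1.7999e+02 -5.0000e-02  1.6901e+02] [ 0.1 -0.   1.3] 0.0763 [-1.000e-01  1.190e+01 -9.100e+00  0.000e+00 -6.900e+01 -1.009e+02]
```

View pics/c11.png

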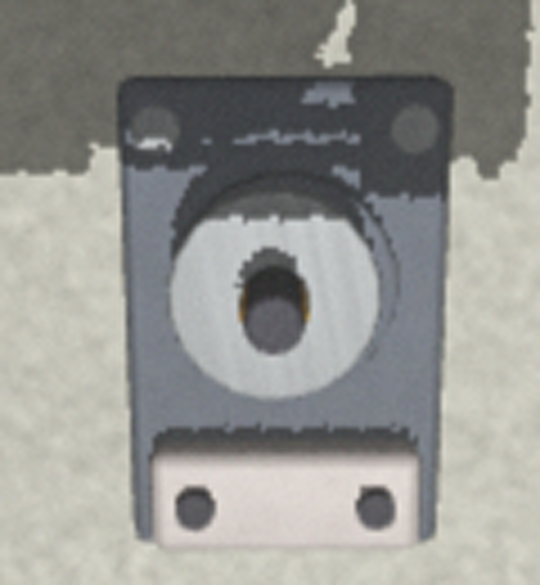

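View pics/side11.png

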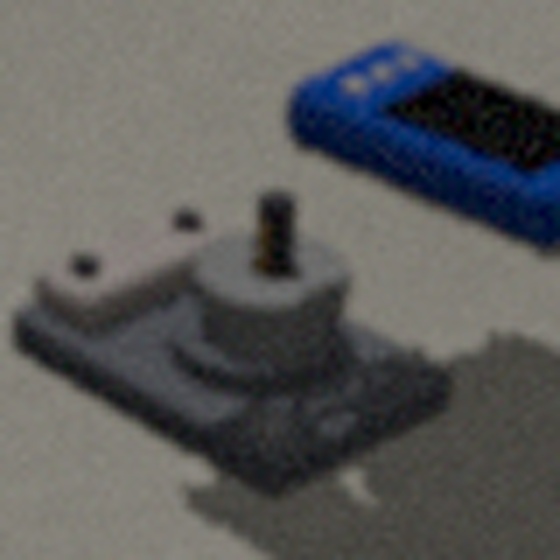

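{"method": "jog_arm", "body": {"commands": [[4, 16, 0, 0], [9, 36, 0, 0], [10, 38, -8, 0], [10, 38, -12, 0], [10, 38, -12, 0], [10, 38, -12, 0], [10, 38, -12, 0], [10, 38, -12, 0], [8, 32, -8, 0], [5, 23, -5, 0]], "fingers": 66}}

```text
clock: 22.77
tool_pos: [0.6425, 0.1454, 0.1607]
orientation: [-180.0, -0.1, 169.1]
force: [-0.3, -0.2, -0.4]
opening: 0.0659
```

{"method": "jog_arm", "body": {"commands": [[0, 0, 0, 0], [0, 0, 0, 0], [0, 0, 0, 0], [0, 0, 0, 0], [0, 0, 0, 0], [0, 0, 0, 0], [0, 0, 0, 0], [0, 0, 0, 0], [0, 0, 0, 0], [0, 0, 0, 0]]}}

```text
clock: 23.6
tool_pos: [0.6425, 0.1424, 0.1623]
orientation: [180.0, 0.0, 169.0]
force: [-0.5, -0.6, -0.8]
opening: 0.0661
```

```bash
python3 v.py 12
python3 - <<'E'
import cv2
a=cv2.imread("pics/w12.png")
cv2.imwrite("pics/c12.png",cv2.resize(a[145:220,280:365],None,fx=7,fy=7,interpolation=cv2.INTER_CUBIC))
E
```

```text
23.6 [0.6425 0.1424 0.1623] [1.7999e+02 1.0000e-02 1.6900e+02] [-0.5 -0.6 -0.8] 0.0661 [  29.4   21.5   -6.6    0.   -61.9 -130.4]
```

View pics/w12.png

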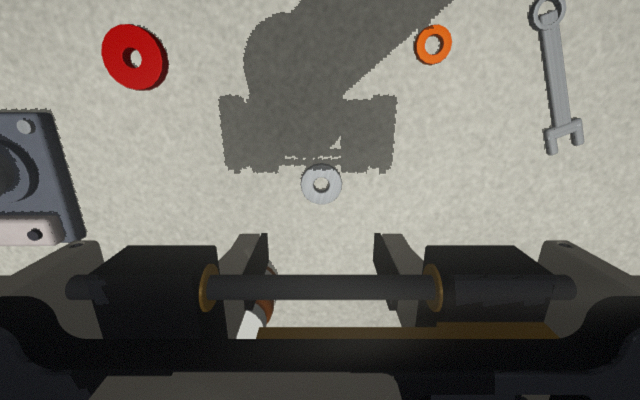

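View pics/c12.png

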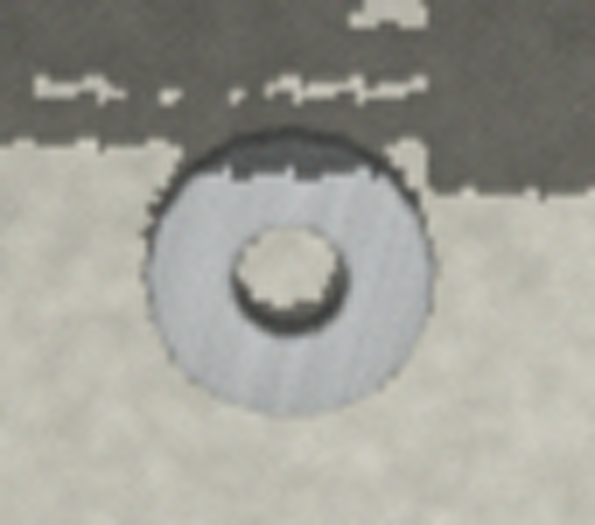

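Run:
```python
from held import *
print(held(290,278.5,280,145,7,.1503,.009,.024,"w12"))
```

```text
0.009 [235. 225.] [345. 331.]
0.024 [143. 133.] [437. 417.]
[-1.89762801e-03  1.37966722e-04  1.50300000e-01]
```

{"method": "jog_arm", "body": {"commands": [[2, 0.2, -10, 0], [0, 0, -25, 0], [0, 0, -30, 0], [0, 0, -30, 0], [0, 0, -28, 0], [0, 0, -18, 0], [0, 0, -9, 0], [0, 0, -6, 0], [0, 0, -2, 0], [0, 0, 0, 0]], "fingers": 66}}

```text
clock: 24.48
tool_pos: [0.6449, 0.1429, 0.0045]
orientation: [180.0, 0.0, 169.0]
force: [-0.2, -0.3, 0.9]
opening: 0.0658
```

{"method": "jog_arm", "body": {"commands": [[0, 0, 0, 0], [0, 0, 0, 0], [0, 0, 0, 0], [0, 0, 0, 0], [0, 0, 0, 0], [0, 0, 0, 0], [0, 0, 0, 0], [0, 0, 0, 0], [0, 0, 0, 0], [0, 0, 0, 0]], "fingers": 38}}

```text
clock: 25.32
tool_pos: [0.645, 0.143, 0.0052]
orientation: [180.0, 0.1, 169.0]
force: [-0.5, 0.6, 5.5]
opening: 0.047
```

{"method": "jog_arm", "body": {"commands": [[0, 0, 8, 0], [0, 0, 22, 0], [0, 0, 30, 0], [0, 0, 35, 0], [-4, -14, 15, 0], [-8, -30, 5, 0], [-10, -38, 0, 0], [-10, -38, 0, 0], [-10, -38, 0, 0], [-10, -38, 0, 0]]}}

```text
clock: 26.15
tool_pos: [0.5911, -0.055, 0.1194]
orientation: [180.0, -0.0, 169.0]
force: [0.3, -0.2, -1.9]
opening: 0.0465
```

{"method": "jog_arm", "body": {"commands": [[-10, -38, 0, 0], [-10, -38, 0, 0], [-8, -32, 0, 0], [-5, -20, 0, 0], [-3, -11, 0, 0], [0, 0, 0, 0], [0, 0, 0, 0], [0, 0, 0, 0], [0, 0, 0, 0], [0, 0, 0, 0]]}}

```text
clock: 26.98
tool_pos: [0.5568, -0.1912, 0.1192]
orientation: [180.0, 0.0, 169.1]
force: [-0.5, -0.2, -1.0]
opening: 0.0468
```

{"method": "jog_arm", "body": {"commands": [[-0.3, -1.3, -3, 0], [0, 0, -5, 0], [0, 0, -5, 0], [0, 0, -4, 0], [0, 0, -3, 0], [0, 0, -2, 0], [0, 0, -1, 0], [0, 0, 0, 0], [0, 0, 0, 0], [0, 0, 0, 0]]}}

```text
clock: 27.82
tool_pos: [0.5563, -0.1936, 0.0964]
orientation: [-180.0, 0.0, 169.0]
force: [0.5, -0.3, -0.8]
opening: 0.0467
```

```bash
python3 v.py 13
```

```text
27.8167 [ 0.5563 -0.1936  0.0964] [-1.8000e+02  2.0000e-02  1.6901e+02] [ 0.5 -0.3 -0.8] 0.0467 [  -0.2   19.1  -20.     0.   -50.8 -100.8]
```

View pics/c13.png

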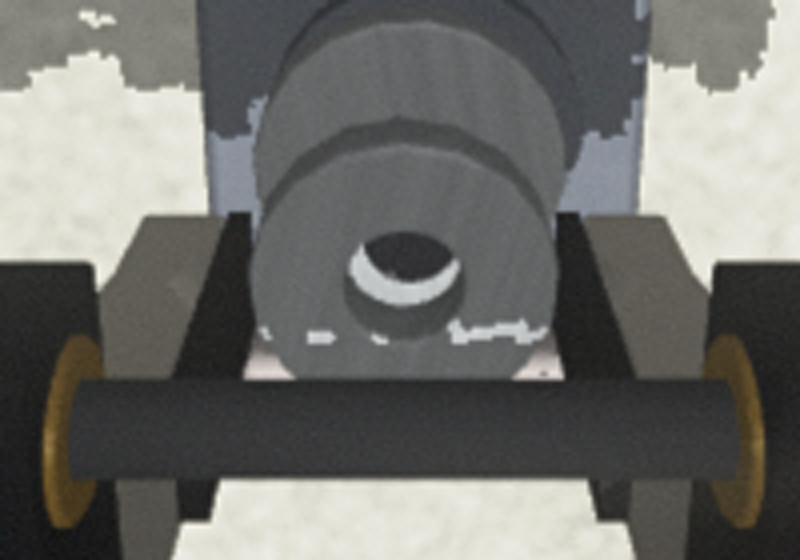

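{"method": "jog_arm", "body": {"commands": [[0.2, 1.1, 0, 0], [0, 0, 0, 0], [0, 0, -0.7, 0], [0, 0, -0.7, 0], [0, 0, -0.7, 0], [0, 0, -0.7, 0], [0, 0, -0.7, 0], [0, 0, 0, 0], [0, 0, 0, 0], [0, 0, 0, 0]]}}

```text
clock: 28.7
tool_pos: [0.5564, -0.1925, 0.0927]
orientation: [-180.0, -0.0, 169.0]
force: [1.1, 0.3, -1.0]
opening: 0.0465
```

```bash
python3 v.py 14
```

```text
28.7 [ 0.5564 -0.1925  0.0927] [-180.     -0.    169.01] [ 1.1  0.3 -1. ] 0.0465 [-1.000e-01  1.940e+01 -2.030e+01  0.000e+00 -5.040e+01 -1.009e+02]
```

View pics/c14.png

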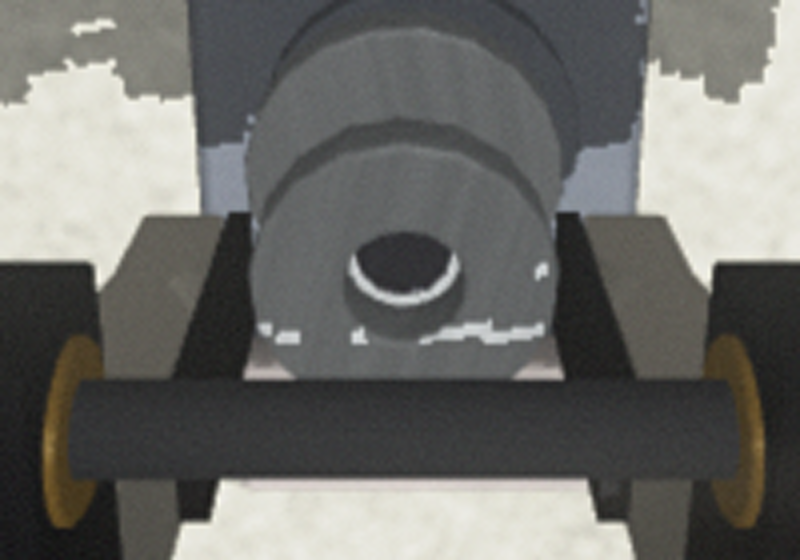

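Centred: the dark tip sits evenly in the bore around (404,265). Descending.

{"method": "jog_arm", "body": {"commands": [[0, 0, -0.6, 0], [0, 0, -0.6, 0], [0, 0, -0.6, 0], [0, 0, -0.6, 0], [0, 0, -0.6, 0], [0, 0, -0.6, 0], [0, 0, -0.6, 0], [0, 0, -0.6, 0], [0, 0, -0.6, 0], [0, 0, -0.6, 0]]}}

```text
clock: 29.58
tool_pos: [0.5564, -0.1924, 0.0866]
orientation: [180.0, -0.0, 169.0]
force: [-0.1, 0.7, -1.9]
opening: 0.0466
```

{"method": "jog_arm", "body": {"commands": [[0, 0, -0.6, 0], [0, 0, -0.6, 0], [0, 0, -0.6, 0], [0, 0, -0.6, 0], [0, 0, -0.6, 0], [0, 0, -0.6, 0], [0, 0, -0.6, 0], [0, 0, -0.6, 0], [0, 0, -0.6, 0], [0, 0, -0.6, 0]]}}

```text
clock: 30.42
tool_pos: [0.5564, -0.1925, 0.0807]
orientation: [-180.0, -0.0, 169.0]
force: [-0.0, -0.4, -1.5]
opening: 0.0468
```

{"method": "jog_arm", "body": {"commands": [[0, 0, -0.9, 0], [0, 0, -0.9, 0], [0, 0, -0.9, 0], [0, 0, -0.9, 0], [0, 0, -0.9, 0], [0, 0, -0.9, 0], [0, 0, -0.9, 0], [0, 0, -0.9, 0], [0, 0, -0.9, 0], [0, 0, -0.9, 0]]}}

```text
clock: 31.25
tool_pos: [0.5564, -0.1924, 0.0716]
orientation: [180.0, -0.0, 169.0]
force: [-0.7, 0.9, -0.4]
opening: 0.047
```

{"method": "jog_arm", "body": {"commands": [[0, 0, -0.6, 0], [0, 0, -0.6, 0], [0, 0, -0.6, 0], [0, 0, -0.6, 0], [0, 0, -0.6, 0], [0, 0, -0.6, 0], [0, 0, -0.6, 0], [0, 0, -0.6, 0], [0, 0, -0.6, 0], [0, 0, -0.6, 0]]}}

```text
clock: 32.08
tool_pos: [0.5564, -0.1925, 0.0657]
orientation: [-180.0, 0.0, 169.0]
force: [-0.2, 0.2, -0.8]
opening: 0.0468
```

{"method": "jog_arm", "body": {"commands": [[0, 0, -0.3, 0], [0, 0, -0.3, 0], [0, 0, -0.3, 0], [0, 0, 0, 0], [0, 0, 0, 0], [0, 0, 0, 0], [0, 0, 0, 0], [0, 0, 0, 0], [0, 0, 0, 0], [0, 0, 0, 0]]}}

```text
clock: 32.92
tool_pos: [0.5563, -0.1924, 0.0648]
orientation: [-180.0, -0.0, 169.0]
force: [0.2, 0.9, -1.6]
opening: 0.0471
```

```bash
python3 v.py 15 1
```

```text
32.9167 [ 0.5563 -0.1924  0.0648] [-1.8000e+02 -1.0000e-02  1.6902e+02] [ 0.2  0.9 -1.6] 0.0471 [-1.000e-01  2.120e+01 -2.180e+01 -0.000e+00 -4.690e+01 -1.009e+02]
```

View pics/c15.png

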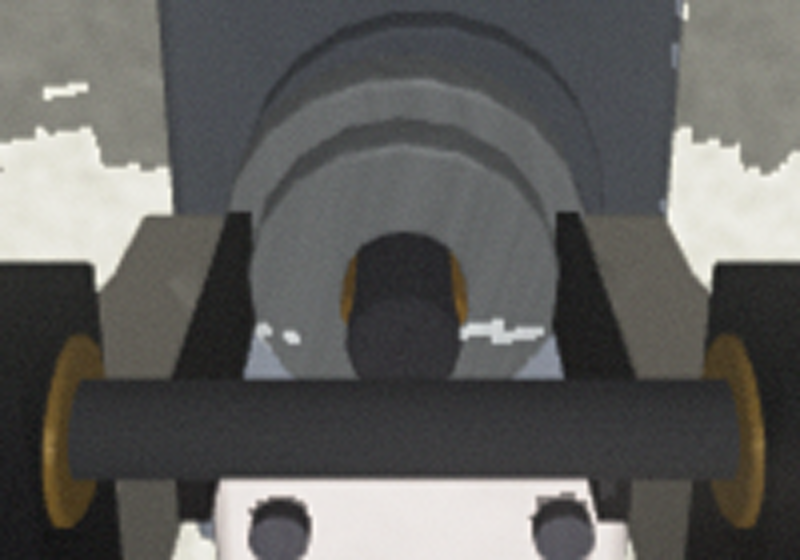

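View pics/scene15.png

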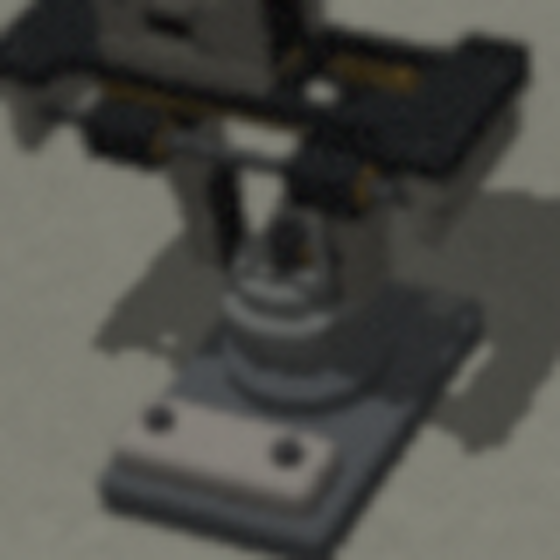

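{"method": "jog_arm", "body": {"commands": [[0, 0, -0.3, 0], [0, 0, -0.3, 0], [0, 0, -0.3, 0], [0, 0, -0.3, 0], [0, 0, 0, 0], [0, 0, 0, 0], [0, 0, 0, 0], [0, 0, 0, 0], [0, 0, 0, 0], [0, 0, 0, 0]]}}

```text
clock: 33.9
tool_pos: [0.5565, -0.1925, 0.0641]
orientation: [-180.0, 0.0, 169.0]
force: [-2.3, 0.1, 5.9]
opening: 0.0469
```

Contact came at 0.0641, where 0.0642 was expected. I'll press slightly more, release and rise.

{"method": "jog_arm", "body": {"commands": [[0, 0, -0.3, 0], [0, 0, -0.2, 0], [0, 0, 0, 0], [0, 0, 0, 0], [0, 0, 0, 0], [0, 0, 0, 0], [0, 0, 0, 0], [0, 0, 0, 0], [0, 0, 0, 0], [0, 0, 0, 0]]}}

```text
clock: 34.73
tool_pos: [0.5566, -0.1925, 0.064]
orientation: [-180.0, 0.1, 169.0]
force: [-2.9, 1.5, 9.5]
opening: 0.047
```

{"method": "jog_arm", "body": {"commands": [[0, 0, 0, 0], [0, 0, 0, 0], [0, 0, 0, 0], [0, 0, 0, 0], [0, 0, 0, 0], [0, 0, 10, 0], [0, 0, 25, 0], [0, 0, 35, 0], [0, 0, 35, 0], [0, 0, 35, 0]], "fingers": 66}}

```text
clock: 35.57
tool_pos: [0.556, -0.1925, 0.2054]
orientation: [-180.0, -0.0, 169.0]
force: [1.5, -0.6, -0.4]
opening: 0.066
```

{"method": "jog_arm", "body": {"commands": [[0, 0, 30, 0], [0, 0, 10, 0], [0, 0, 0, 0], [0, 0, 0, 0], [0, 0, 0, 0], [0, 0, 0, 0], [0, 0, 0, 0], [0, 0, 0, 0], [0, 0, 0, 0], [0, 0, 0, 0]]}}

```text
clock: 36.4
tool_pos: [0.5563, -0.1924, 0.2427]
orientation: [-180.0, -0.0, 169.0]
force: [0.2, -0.4, -0.0]
opening: 0.0659
```

```bash
python3 v.py 16 1
python3 - <<'E'
import cv2
a=cv2.imread("pics/w16.png")
cv2.imwrite("pics/c16.png",cv2.resize(a[110:240,260:380],None,fx=4.5,fy=4.5,interpolation=cv2.INTER_CUBIC))
E
```

```text
36.4 [ 0.5563 -0.1924  0.2427] [-1.7999e+02 -4.0000e-02  1.6901e+02] [ 0.2 -0.4 -0. ] 0.0659 [-1.000e-01  1.190e+01 -9.200e+00 -0.000e+00 -6.900e+01 -1.009e+02]
```

View pics/c16.png

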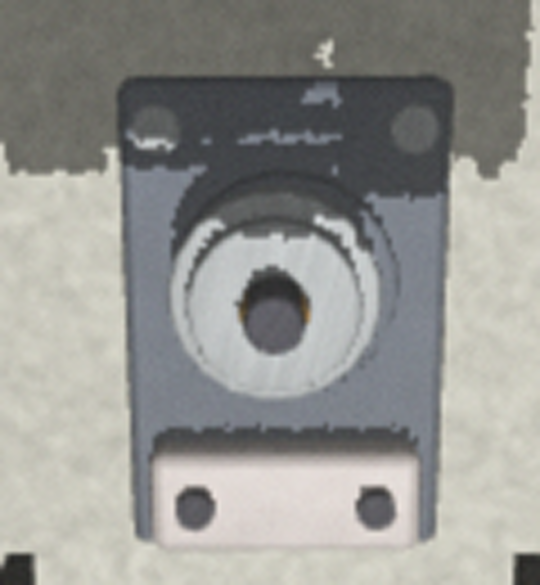

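View pics/side16.png

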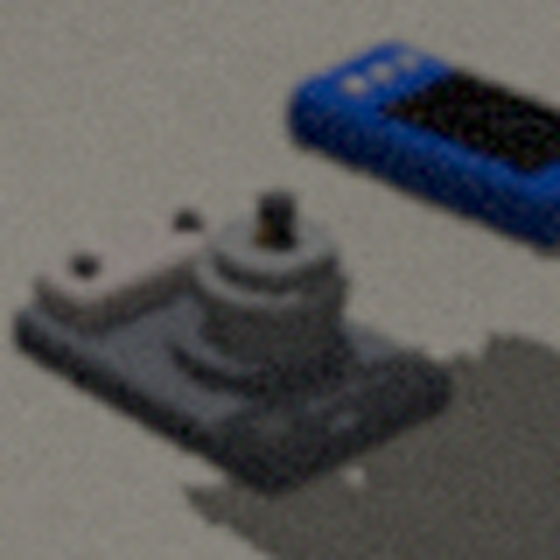

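{"method": "jog_arm", "body": {"commands": [[-4, 16, 0, 0], [-9, 36, 0, 0], [-9, 39, -8, 0], [-9, 39, -10, 0], [-9, 39, -10, 0], [-9, 39, -10, 0], [-9, 39, -10, 0], [-9, 39, -10, 0], [-9, 39, -10, 0], [-9, 39, -10, 0]], "fingers": 54}}

```text
clock: 37.38
tool_pos: [0.4706, 0.1734, 0.1651]
orientation: [180.0, 0.0, 169.0]
force: [1.2, 0.9, -0.3]
opening: 0.0541
```

{"method": "jog_arm", "body": {"commands": [[-8, 30, -5, 0], [-6, 20, 0, 0], [-3, 10, 0, 0], [0, 0, 0, 0], [0, 0, 0, 0], [0, 0, 0, 0], [0, 0, 0, 0], [0, 0, 0, 0], [0, 0, 0, 0], [0, 0, 0, 0]]}}

```text
clock: 38.22
tool_pos: [0.4545, 0.231, 0.1602]
orientation: [180.0, 0.0, 169.0]
force: [0.2, -0.3, 0.3]
opening: 0.0541
```

```bash
python3 v.py 17
python3 - <<'E'
import cv2
a=cv2.imread("pics/w17.png")
cv2.imwrite("pics/c17.png",cv2.resize(a[145:220,280:365],None,fx=7,fy=7,interpolation=cv2.INTER_CUBIC))
E
```

```text
38.2167 [0.4545 0.231  0.1602] [179.99   0.   168.96] [ 0.2 -0.3  0.3] 0.0541 [  49.     8.2  -25.3   -0.   -56.5 -150.1]
```

View pics/w17.png

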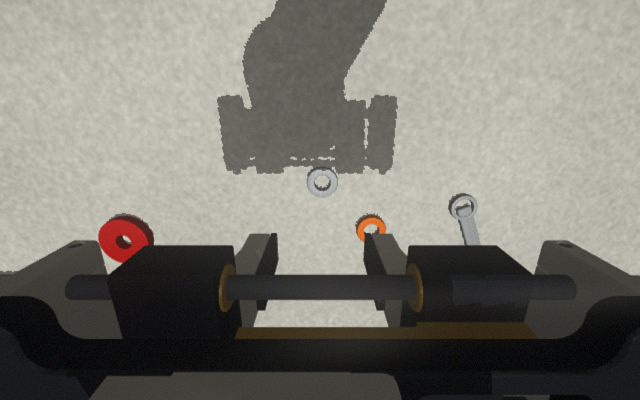

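View pics/c17.png

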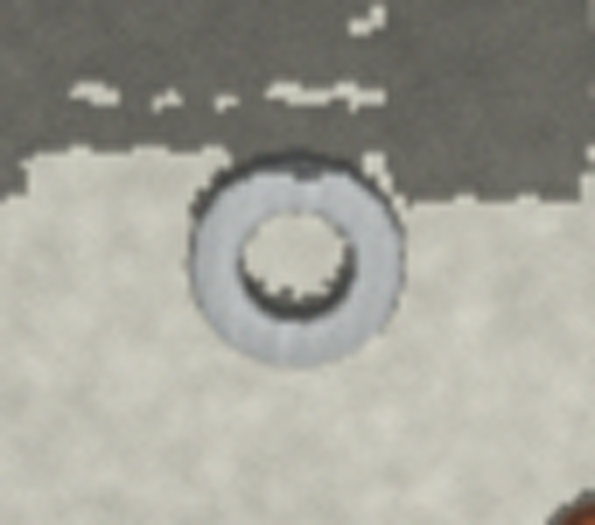

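Run:
```python
from held import *
print(held(297.5,264,280,145,7,.1502,.009,.018,"w17"))
```

```text
0.009 [242. 210.] [353. 317.]
0.018 [187. 155.] [408. 369.]
[0.00057673 0.00135411 0.1502    ]
```

{"method": "jog_arm", "body": {"commands": [[0.2, 1.8, -10, 0], [0, 0, -25, 0], [0, 0, -30, 0], [0, 0, -30, 0], [0, 0, -28, 0], [0, 0, -18, 0], [0, 0, -8, 0], [0, 0, -5, 0], [0, 0, -2.5, 0], [0, 0, 0, 0]], "fingers": 54}}

```text
clock: 39.1
tool_pos: [0.4548, 0.2337, 0.0038]
orientation: [180.0, 0.0, 169.0]
force: [-0.2, -0.2, -0.0]
opening: 0.0541
```

{"method": "jog_arm", "body": {"commands": [[0, 0, 0, 0], [0, 0, 0, 0], [0, 0, 0, 0], [0, 0, 0, 0], [0, 0, 0, 0], [0, 0, 0, 0], [0, 0, 0, 0], [0, 0, 0, 0], [0, 0, 0, 0], [0, 0, 0, 0]], "fingers": 26}}

```text
clock: 39.93
tool_pos: [0.4549, 0.2337, 0.0044]
orientation: [179.9, 0.0, 169.0]
force: [-1.2, -0.3, 6.1]
opening: 0.0339
```

{"method": "jog_arm", "body": {"commands": [[0, 0, 8, 0], [0, 0, 22, 0], [0, 0, 30, 0], [0, 0, 35, 0], [4, -14, 15, 0], [8, -30, 5, 0], [9, -38, 0, 0], [9, -38, 0, 0], [9, -38, 0, 0], [9, -38, 0, 0]]}}

```text
clock: 40.77
tool_pos: [0.5025, 0.0357, 0.1194]
orientation: [180.0, 0.0, 169.0]
force: [1.0, 0.5, -1.0]
opening: 0.034
```

{"method": "jog_arm", "body": {"commands": [[9, -38, 0, 0], [9, -38, 0, 0], [9, -38, 0, 0], [9, -38, 0, 0], [8, -36, 0, 0], [6, -24, 0, 0], [3, -14, 0, 0], [0, 0, 0, 0], [0, 0, 0, 0], [0, 0, 0, 0]]}}

```text
clock: 41.6
tool_pos: [0.5551, -0.1883, 0.1187]
orientation: [180.0, -0.0, 169.0]
force: [-0.4, -0.1, -1.1]
opening: 0.0341
```

{"method": "jog_arm", "body": {"commands": [[0, 0, -3, 0], [0, 0, -5, 0], [0, 0, -5, 0], [0, 0, -4, 0], [0, 0, -2, 0], [0, 0, 0, 0], [0, 0, 0, 0], [0, 0, 0, 0], [0, 0, 0, 0], [0, 0, 0, 0]]}}

```text
clock: 42.43
tool_pos: [0.5557, -0.1887, 0.0998]
orientation: [180.0, 0.0, 169.0]
force: [0.7, -0.2, -1.1]
opening: 0.0341
```

{"method": "jog_arm", "body": {"commands": [[0.8, -3.8, 0, 0], [0, 0, -1, 0], [0, 0, -1, 0], [0, 0, -1, 0], [0, 0, -1, 0], [0, 0, -1, 0], [0, 0, 0, 0], [0, 0, 0, 0], [0, 0, 0, 0], [0, 0, 0, 0]]}}

```text
clock: 43.27
tool_pos: [0.5564, -0.1924, 0.0946]
orientation: [180.0, 0.0, 169.0]
force: [-0.5, 0.1, -0.8]
opening: 0.034
```

```bash
python3 v.py 18
```

```text
43.2667 [ 0.5564 -0.1924  0.0946] [180.     0.   169.02] [-0.5  0.1 -0.8] 0.034 [-1.000e-01  1.920e+01 -2.010e+01  0.000e+00 -5.060e+01 -1.009e+02]
```

View pics/c18.png

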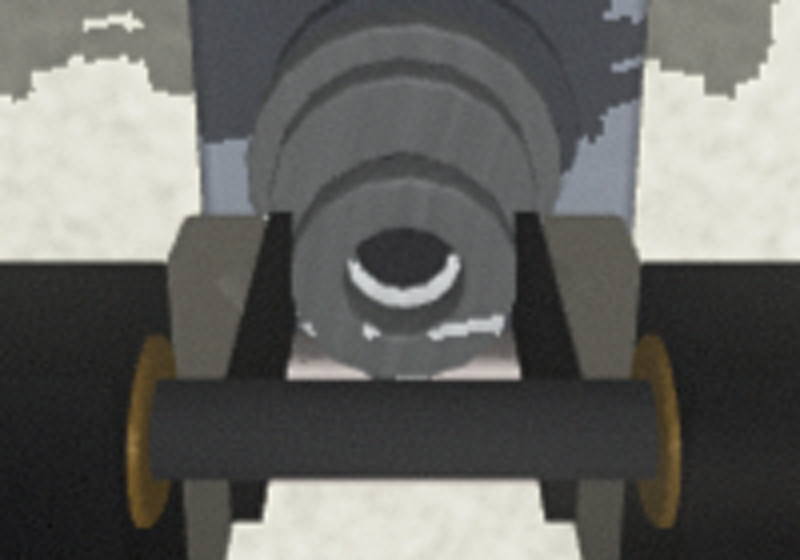

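{"method": "jog_arm", "body": {"commands": [[0, 0, -0.5, 0], [0, 0, -0.5, 0], [0, 0, -0.5, 0], [0, 0, -0.5, 0], [0, 0, -0.5, 0], [0, 0, -0.5, 0], [0, 0, -0.5, 0], [0, 0, -0.5, 0], [0, 0, 0, 0], [0, 0, 0, 0]]}}

```text
clock: 44.15
tool_pos: [0.5564, -0.1924, 0.0906]
orientation: [180.0, -0.0, 169.0]
force: [-0.5, 1.0, -0.0]
opening: 0.0345
```

{"method": "jog_arm", "body": {"commands": [[0, 0, -0.6, 0], [0, 0, -0.6, 0], [0, 0, -0.6, 0], [0, 0, -0.6, 0], [0, 0, -0.6, 0], [0, 0, -0.6, 0], [0, 0, -0.6, 0], [0, 0, -0.6, 0], [0, 0, -0.6, 0], [0, 0, -0.6, 0]]}}

```text
clock: 44.98
tool_pos: [0.5564, -0.1925, 0.0845]
orientation: [-180.0, 0.0, 169.0]
force: [-0.3, 0.1, 0.5]
opening: 0.0345
```

{"method": "jog_arm", "body": {"commands": [[0, 0, -0.6, 0], [0, 0, -0.6, 0], [0, 0, -0.6, 0], [0, 0, -0.6, 0], [0, 0, -0.6, 0], [0, 0, -0.6, 0], [0, 0, -0.6, 0], [0, 0, -0.6, 0], [0, 0, -0.6, 0], [0, 0, -0.6, 0]]}}

```text
clock: 45.82
tool_pos: [0.5564, -0.1925, 0.0786]
orientation: [180.0, 0.0, 169.0]
force: [0.1, 0.6, 1.0]
opening: 0.0341
```

```bash
python3 v.py 19
```

```text
45.8167 [ 0.5564 -0.1925  0.0786] [1.8000e+02 1.0000e-02 1.6902e+02] [0.1 0.6 1. ] 0.0341 [-1.000e-01  2.030e+01 -2.110e+01  0.000e+00 -4.860e+01 -1.009e+02]
```

View pics/c19.png

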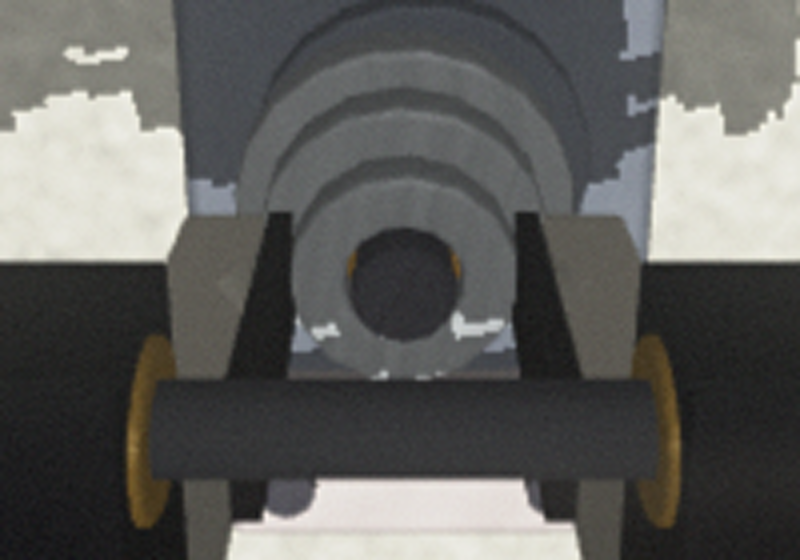

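The arbor stands evenly in the bore at about (405,285), with both shoes visible. I'll go down to the seat, expected at 0.0754.

{"method": "jog_arm", "body": {"commands": [[0, 0, -0.5, 0], [0, 0, -0.5, 0], [0, 0, -0.5, 0], [0, 0, -0.5, 0], [0, 0, -0.4, 0], [0, 0, -0.3, 0], [0, 0, -0.3, 0], [0, 0, 0, 0], [0, 0, 0, 0], [0, 0, 0, 0]]}}

```text
clock: 46.7
tool_pos: [0.5564, -0.1924, 0.0756]
orientation: [180.0, -0.0, 169.0]
force: [-0.1, 0.2, 0.3]
opening: 0.0339
```

{"method": "jog_arm", "body": {"commands": [[0, 0, -0.3, 0], [0, 0, -0.3, 0], [0, 0, -0.2, 0], [0, 0, 0, 0], [0, 0, 0, 0], [0, 0, 0, 0], [0, 0, 0, 0], [0, 0, 0, 0], [0, 0, 0, 0], [0, 0, 0, 0]]}}

```text
clock: 47.53
tool_pos: [0.5565, -0.1925, 0.0753]
orientation: [-180.0, 0.0, 169.0]
force: [-0.4, 0.6, 5.3]
opening: 0.0343
```

{"method": "jog_arm", "body": {"commands": [[0, 0, -0.3, 0], [0, 0, -0.2, 0], [0, 0, 0, 0], [0, 0, 0, 0], [0, 0, 0, 0], [0, 0, 0, 0], [0, 0, 0, 0], [0, 0, 0, 0], [0, 0, 0, 0], [0, 0, 0, 0]]}}

```text
clock: 48.37
tool_pos: [0.5566, -0.1925, 0.0752]
orientation: [-180.0, 0.0, 169.0]
force: [-1.6, 1.0, 7.4]
opening: 0.0343
```

{"method": "jog_arm", "body": {"commands": [[0, 0, 0, 0], [0, 0, 0, 0], [0, 0, 0, 0], [0, 0, 0, 0], [0, 0, 0, 0], [0, 0, 10, 0], [0, 0, 25, 0], [0, 0, 35, 0], [0, 0, 35, 0], [0, 0, 35, 0]], "fingers": 54}}

```text
clock: 49.2
tool_pos: [0.556, -0.1925, 0.2166]
orientation: [-180.0, -0.0, 169.0]
force: [1.0, -0.4, -0.2]
opening: 0.0541
```

{"method": "jog_arm", "body": {"commands": [[0, 0, 25, 0], [0, 0, 5, 0], [0, 0, 0, 0], [0, 0, 0, 0], [0, 0, 0, 0], [0, 0, 0, 0], [0, 0, 0, 0], [0, 0, 0, 0], [0, 0, 0, 0], [0, 0, 0, 0]]}}

```text
clock: 50.03
tool_pos: [0.5563, -0.1924, 0.2439]
orientation: [-180.0, -0.0, 169.0]
force: [-0.7, 0.2, -0.2]
opening: 0.0539
```

```bash
python3 v.py 20 1
python3 - <<'E'
import cv2, numpy as np
a=cv2.imread("pics/w20.png")
cv2.imwrite("pics/c20.png",cv2.resize(a[110:240,260:380],None,fx=4.5,fy=4.5,interpolation=cv2.INTER_CUBIC))
cv2.imwrite("pics/full20.png",np.load("scene20.npz")["image"][:,:,::-1])
E
```

```text
50.0333 [ 0.5563 -0.1924  0.2439] [-1.7999e+02 -3.0000e-02  1.6901e+02] [-0.7  0.2 -0.2] 0.0539 [-1.000e-01  1.190e+01 -9.100e+00  0.000e+00 -6.910e+01 -1.009e+02]
```

View pics/c20.png

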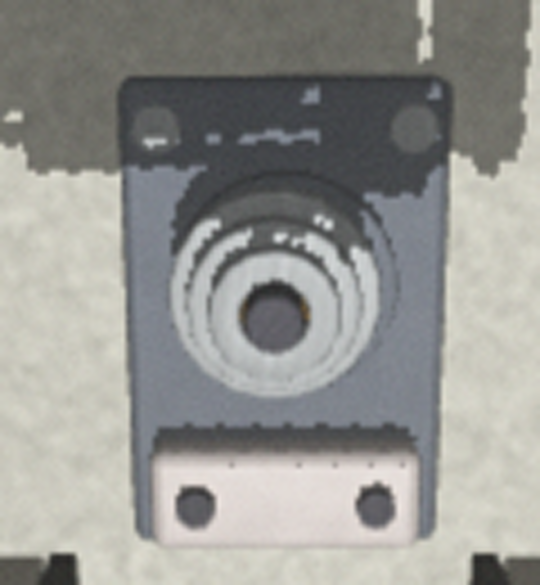

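View pics/side20.png

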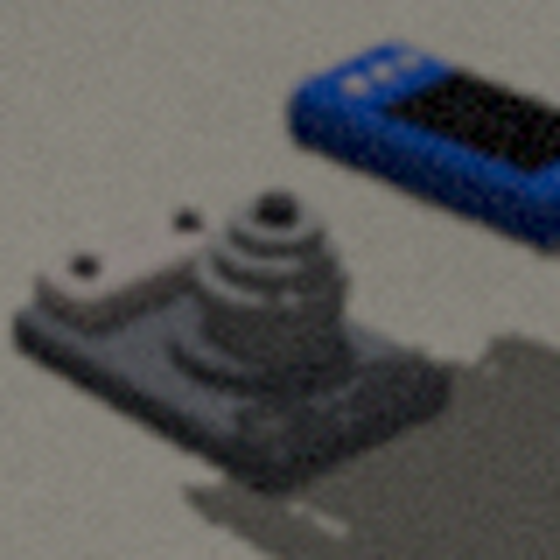

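View pics/full20.png

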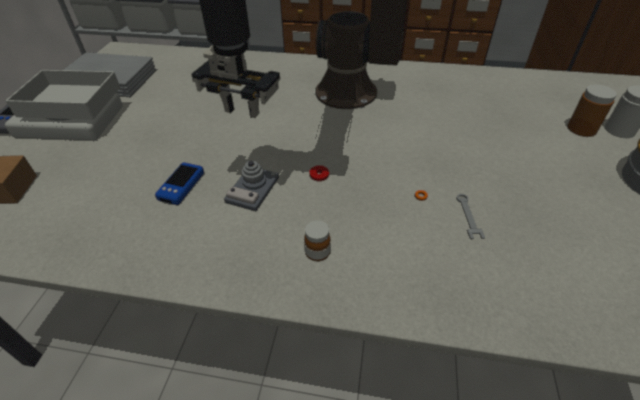

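```bash
python3 -c "
from plant import close_job
print(close_job())"
```

```text
the job is handed in; nothing more can be done
None
```

I threaded the three grey steel rings onto the arbor, widest first, then the middle one, then the narrowest, and handed the job in at about 50 s of the 72 s allowed. No verdict was reported.

- **Seating:** each ring touched down within about 0.2 mm of the height worked out from its grip offset. The tool stood at 49.3, 64.1 and 75.3 mm, against 49.4, 64.2 and 75.4 mm expected.
- **Forces:** the highest wrist reading while pressing a ring home was about 10 N, and sideways readings stayed at about 3 N or less. These are readings at the end of each move, so short peaks between them would not show.
- **Last pictures:** the wrist and side views show the stack concentric and flat on the arbor, with no visible gaps. The jar, meter, spanner, red ring and orange ring look unmoved in the scene view. The gripper is open and clear above the stack.
- **Disagreements:**
  - A fit to the held wide ring suggested about 2° of tilt, with poor residuals. It looked flat once seated and released.
  - Drag on the middle ring barely showed in the readings (1–2 N, below the stated 4 N). Its position in the fingers did not change, and contact came at the right height.
- **Limits of the check:** the side camera is coarse, roughly 2 mm per pixel, so the evidence for no gap rests mainly on the touch-down heights.

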